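# Rotate and refill the preserve stands

### The arm

A 6-joint arm with a two-finger parallel gripper is mounted at the origin on a cart in front of the work surface, level with it; the furniture and walls round the work are solid. World frame = base frame: x ahead of the robot, y to its left, z up, the work surface at z = 0. Lengths are in m, angles in rad, forces in N, time in s.
With the tool pointing down it reaches from about 0.35 to 0.975 m from the base axis. Payload 4.9 kg.
Tool frame: the origin (TCP) lies at the very end of the fingers, on their centre line; the grasp point (between the pads) lies 19 mm behind it (manip.hold_point_z is the distance from the TCP to the grasp point, in m); z points along the fingers, y is the direction in which the jaws open and shut (so a half turn about z gives the same grasp; the last joint's range is limited). The gripper opens to 85 mm and grips with 20 to 120 N. Pads are 22 mm wide; open, the fingers measure 114 mm over their backs; the gripper's body (76 mm by 85 mm) begins 54 mm behind the grasp point. The pads swing forward as they close: fully open they stand 13 mm farther back than shut.
Start: joints at [1.15, 0.053, 1.613, -0, 1.476, -0.119], TCP at [0.186, 0.597, 0.2] pointing down, gripper open.
Joint ranges: [-3.01, 3.01], [-1.01, 2.22], [0.06, 2.58], [-1.02, 4.17], [0.09, 2.62], [-3.14, 3.14]. Speed limits (rad/s): [2.57, 2.57, 3.14, 3.14, 3.14, 3.14].

### API

Orientations are given as a unit quaternion [w, x, y, z].
In Python, from plant import monitor, grab_frame, camera_params, ticket, manip gives the robot as it stands.
- The arm moves only by the tool play_rows, never from a script. Its argument "commands" is a list of rows, each an object of numbers: "dx", "dy", "dz": the shift along the tool's x, y, z in cm; "rx", "ry", "rz": the turn, a rotation vector about the tool's x, y, z in rad; "claw": the closure, from 0 (fully open) to 1 (shut). In form: [{"dx": .., "dy": .., "dz": .., "rx": .., "ry": .., "rz": .., "claw": ..}, ...]. A call has 1 to 5 rows; each row is the pose to reach, as a shift and turn from the pose measured when the call began, along the tool's axes at that moment; what a row does not reach only later rows make up. A row lasts 1/10 s, in which the tool goes at most 50 mm and 8.59 degrees, less where a joint would pass 70% of its speed; a pose out of reach is approached as far as the arm can. A call with a gripper value outside its range is refused whole. The fingers move at their own pace and stop on an object; the grip force is fixed at half the most. Time passes only in rows, so rows that repeat a pose let the fingers close. It gives the time, the measured TCP pose, the force and the opening at its end, in the units of the state.
- monitor.state(): the state, without advancing time (a new reading comes with each control period).
- grab_frame(name): name is "side" or "top"; returns the picture (420x560x3 uint8, blue, green, red); there is no depth.
- camera_params(name): a dict with "fx", "fy", "cx", "cy" (pixels), "k1" (the pictures are not rectified: a ray, as slopes to the right and down, at radius r is drawn at 1 + k1 r^2 times it, then the intrinsics apply), "rvec" (rotation vector, rad) and "tvec" (3), from world to camera coordinates, as OpenCV has them. Camera axes: x right, y down, z forward; pixel columns grow to the right and rows downward; lengths in m; the calibration is good to about 2 mm. A picture is of the moment at which its call begins. camera_params takes no time and is no camera call.
- ticket.job_done(): hands the job in, once; it reports no verdict.
The state is a dict: "time": time; "joint_pos": joint angles; "joint_vel": joint speeds; "joint_efforts": joint torques, N m; "tool_pos": TCP position; "tool_rot": TCP orientation; "contact_force": force on the tool from outside, world axes, zero at the start; "ft_torque": the same for the moment, N m; "gripper_width": opening from 0.0 (shut) to 1.0 (fully open).
Only numpy, scipy, OpenCV 4.12 (cv2) and the standard library are available. Lean on these libraries where they do the work, as an engineer would, in place of code of your own. Each camera call takes 0.05 s, during which the arm holds its last target.

### The job

Customers have taken the front jar from both preserve stands. On each stand bring the older jar forward from the back step to the front step, then take the fresh jar of the same preserve out of the delivery carton and stand it on the back step behind the old one. It is glass: set every jar down gently and upright, and leave the other jars in the carton where they are.

Things in the scene. Friction and masses are not known exactly. Their poses are not given: they have to be found in the camera images.
- berry_stand: two-step wooden stand for berry jars, crimson card on its front; 200 mm deep (x), 100 wide (y), fixed. Origin: centre of underside; x runs front to back (front faces the robot at yaw 0). FRONT step: floor 12 mm up, centre x = -46 mm, y = 0; BACK step: floor 36 mm up, centre x = +46, y = 0. Each is a pocket 84 x 84 mm, rim 14 mm above its floor, 8 thick (board behind the back step: 26 above)
- fig_stand: two-step wooden stand for fig jars, dark brown card on its front; 200 mm deep (x), 100 wide (y), fixed. Origin: centre of underside; x runs front to back (front faces the robot at yaw 0). FRONT step: floor 12 mm up, centre x = -46 mm, y = 0; BACK step: floor 36 mm up, centre x = +46, y = 0. Each is a pocket 84 x 84 mm, rim 14 mm above its floor, 8 thick (board behind the back step: 26 above)
- old_berry: the older lidded glass jar of berry preserve: crimson body, white lid, round, 60 mm across, 72 mm tall, about 0.28 kg. On the back step of the berry stand at the start. Loose, upright. Origin: centre of its underside, z up.
- old_fig: the older lidded glass jar of fig preserve: dark brown body, gold lid, round, 60 mm across, 80 mm tall, about 0.29 kg. On the back step of the fig stand at the start. Loose, upright. Origin: centre of its underside, z up.
- fresh_berry: the fresh lidded glass jar of berry preserve: crimson body, white lid, round, 60 mm across, 72 mm tall, about 0.28 kg. It stands in one of the four quarters of the carton at the start (which one varies). Loose, upright. Origin: centre of its underside, z up.
- fresh_fig: the fresh lidded glass jar of fig preserve: dark brown body, gold lid, round, 60 mm across, 80 mm tall, about 0.29 kg. It stands in one of the four quarters of the carton at the start (which one varies). Loose, upright. Origin: centre of its underside, z up.
- curd_jar: another preserve, not wanted now: bright yellow body, white lid, 68 mm across, 70 mm tall. It stands in one of the four quarters of the carton at the start (which one varies). Loose, upright. Origin: centre of its underside, z up.
- apricot_jar: another preserve, not wanted now: orange body, gold lid, 66 mm across, 88 mm tall. It stands in one of the four quarters of the carton at the start (which one varies). Loose, upright. Origin: centre of its underside, z up.
- carton: shallow open cardboard delivery tray, 270 x 270 mm, walls 33 mm high and 4 mm thick, floor 4 mm thick, fixed. Origin: centre of its underside, z up. Its four jars stand about 64 mm from the centre along its x and along its y, one in each quarter, so neighbours are about 128 mm apart along its axes
Things that resemble listed ones, but are neither listed nor needed, are in the scene too. What is shaped like the old_fig but turquoise is not meant.

How it is judged:
By the outcome, as a careful person would: the job done as asked, in the order asked, and still so for the second after the job is handed in, with the robot touching nothing.
It also fails if it takes over 120 s, if anything falls off the work surface, if the arm or the gripper's body presses on something with over 40 N, if the wrist force passes 120 N, or if a joint passes its speed limit or range.

## Working session

There is one attempt and no reset: what is moved stays moved. The work goes in short steps, Python scripts to look and compute and a tool call to move; the robot and the scene stay as the last step left them, time stands still between calls to the robot, and variables do not carry over. Pictures are saved under pics/ and viewed, and the job is handed in when it is done.

Besides the shell and the picture viewer there is one more tool, called after "Emit:" as a command line: name --argument value ..., lists and objects as JSON in quotes. play_rows: Moves the arm, as the interface text tells. Its arguments: {"type":"object","properties":{"commands":{"type":"array"}},"required":["commands"]}

```bash
ls; mkdir -p pics; python3 - <<'E'
from plant import monitor, grab_frame, camera_params, manip
import cv2
print(monitor.state())
print(manip.hold_point_z)
for n in ("side","top"):
    print(n,camera_params(n)); cv2.imwrite(f"pics/{n}0.png",grab_frame(n))
E
```

```text
pics
{'time': 0.0, 'joint_pos': array([ 1.14999732e+00,  5.33355132e-02,  1.61426300e+00,  8.93516224e-07,
        1.47600711e+00, -1.19005550e-01]), 'joint_vel': array([-0.00107042, -0.00118059,  0.00022231,  0.00280415, -0.00052894,
       -0.00039355]), 'joint_efforts': array([ 2.50899584e-04, -3.93667138e+01, -3.70181179e+01, -4.92718596e-05,
        6.78619574e-03, -4.99102839e-06]), 'tool_pos': array([0.18549611, 0.59613284, 0.19889484]), 'tool_rot': array([-2.68795300e-04,  1.50324696e-01,  9.88636168e-01, -9.69929670e-04]), 'contact_force': array([-0.00957347, -0.09755502, -0.69952978]), 'ft_torque': array([-0.04404692,  0.02409029, -0.02624787]), 'gripper_width': 1.001390555796225}
0.0187
side {'fx': 409.3090740625602, 'fy': 409.3090740625602, 'cx': 272.2369076916191, 'cy': 208.38600018273755, 'k1': -0.04421370384754538, 'rvec': array([ 2.07690347, -0.4672631 ,  0.24056978]), 'tvec': array([-0.4572082 ,  0.15805   ,  0.93088042])}
top {'fx': 432.00883523572077, 'fy': 432.00883523572077, 'cx': 275.2555424585737, 'cy': 203.47418801676017, 'k1': -0.08962061364457542, 'rvec': array([ 2.11637352, -2.14746688,  0.19908501]), 'tvec': array([-0.02282919,  0.48452022,  1.08800054])}
```

View pics/side0.png

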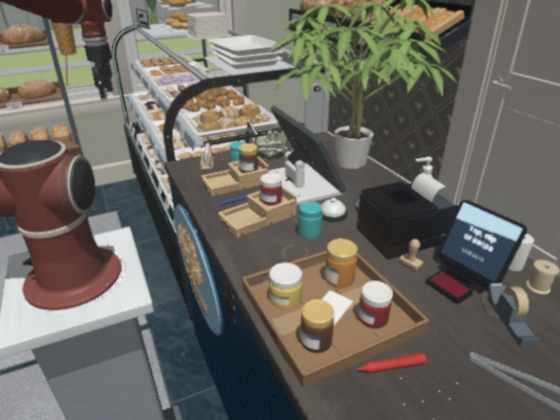

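View pics/top0.png

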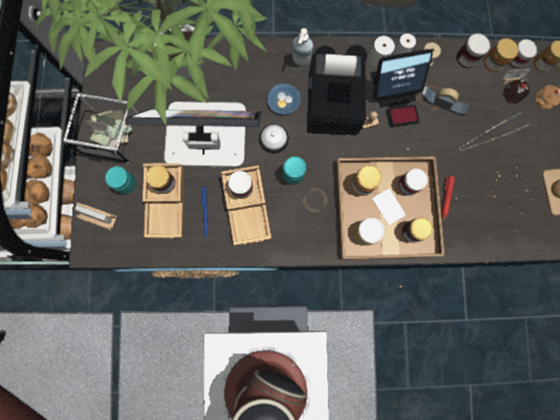

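The side view shows the fig stand with a gold-lidded jar near (248,157), the berry stand with a white-lidded jar near (271,188), and the carton jars at (286,285) yellow, (341,262) orange, (318,325) brown and (375,303) crimson. In the top view the stands are at (163,200) and (245,205), with the carton at (390,207).

```bash
cat > h.py <<'E'
import cv2, numpy as np
from plant import monitor, grab_frame, camera_params
def cam(n):
    p=camera_params(n); R=cv2.Rodrigues(np.array(p['rvec']))[0]; return p,R,np.array(p['tvec'])
def proj(n,X):
    p,R,t=cam(n); c=np.atleast_2d(X)@R.T+t; s=c[:,:2]/c[:,2:]
    s=s*(1+p['k1']*(s**2).sum(1,keepdims=True))
    return s*[p['fx'],p['fy']]+[p['cx'],p['cy']]
def ray(n,uv):
    p,R,t=cam(n); d=(np.atleast_2d(uv)-[p['cx'],p['cy']])/[p['fx'],p['fy']]
    s=d.copy()
    for _ in range(20): s=d/(1+p['k1']*(s**2).sum(1,keepdims=True))
    return -R.T@t, np.c_[s,np.ones(len(s))]@R
def plane(n,uv,z):
    o,d=ray(n,uv); k=(z-o[2])/d[:,2]; return o+k[:,None]*d
def tri(uvs,uvt):
    o1,d1=ray('side',uvs); o2,d2=ray('top',uvt); d1=d1[0];d2=d2[0]
    k=np.linalg.lstsq(np.c_[d1,-d2],o2-o1,rcond=None)[0]
    a=o1+k[0]*d1;b=o2+k[1]*d2; return (a+b)/2,np.linalg.norm(a-b)
E
python3 - <<'E'
from h import *
print(proj('top',[[0,0,0],[.3,0,0],[.4,.3,0],[.4,-.3,0],[.186,.597,.2]]))
print(proj('side',[[0,0,0],[.4,.3,0],[.4,-.3,0],[.186,.597,.2]]))
print(cam('top')[1].T@-cam('top')[2])
im=cv2.imread('pics/top0.png')
cv2.imwrite('pics/t_st.png',cv2.resize(im[150:260,90:330],None,fx=3.3,fy=3.3,interpolation=cv2.INTER_CUBIC))
cv2.imwrite('pics/t_ca.png',cv2.resize(im[145:270,325:455],None,fx=4.7,fy=4.7,interpolation=cv2.INTER_CUBIC))
im=cv2.imread('pics/side0.png')
cv2.imwrite('pics/s_st.png',cv2.resize(im[130:245,190:350],None,fx=5,fy=5,interpolation=cv2.INTER_CUBIC))
cv2.imwrite('pics/s_ca.png',cv2.resize(im[230:375,230:430],None,fx=4,fy=4,interpolation=cv2.INTER_CUBIC))
E
```

```text
[[266.3522993  392.43407266]
 [264.91232956 274.95782743]
 [153.31563743 238.70062457]
 [375.51389817 235.56694643]
 [ -2.62609329 326.15799353]]
[[ 73.60243957 277.05094742]
 [203.19321245 184.95286677]
 [287.71450638 308.62006495]
 [110.10084196 108.32587194]]
[ 0.28387676 -0.01914839  1.15675128]
```

View pics/t_st.png

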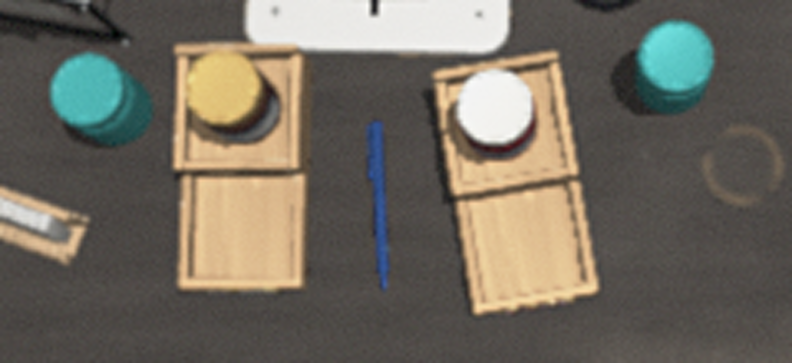

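View pics/t_ca.png

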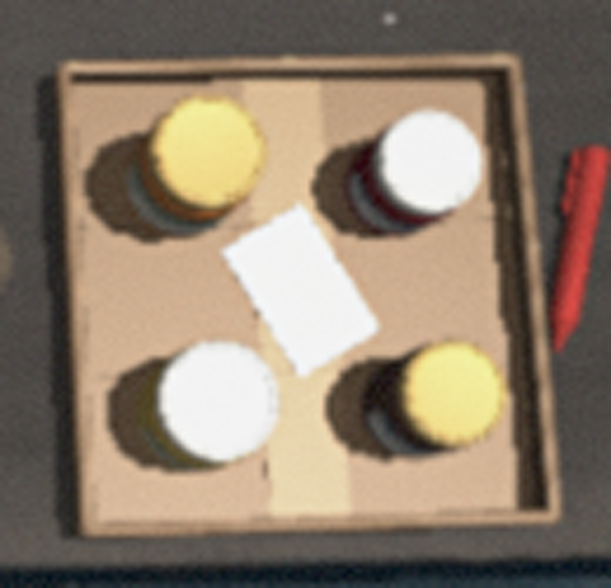

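View pics/s_st.png

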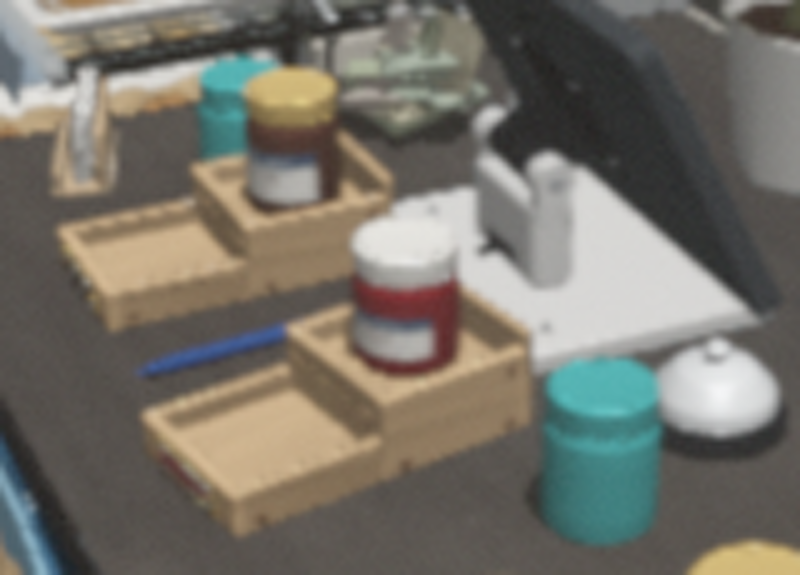

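View pics/s_ca.png

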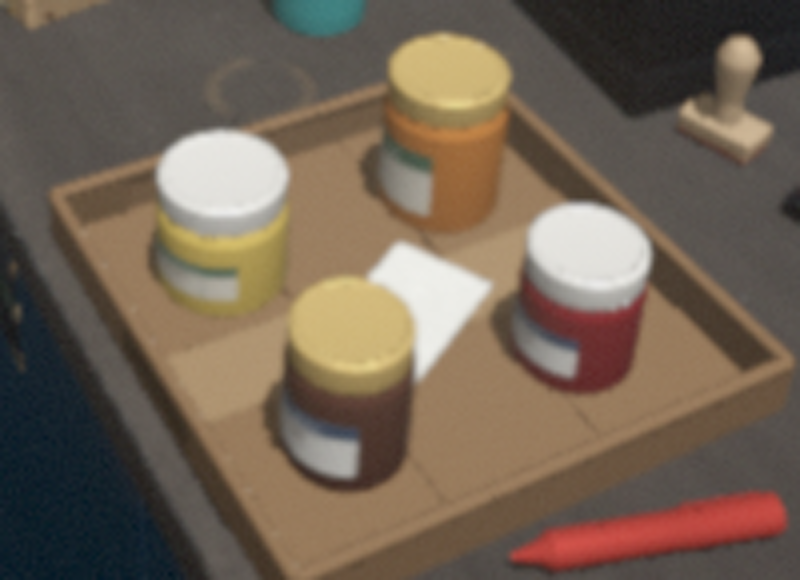

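```bash
cat > meas.py <<'E'
from h import *
def lid(n,img,box,kind):
    x0,y0,x1,y1=box; hsv=cv2.cvtColor(img,cv2.COLOR_BGR2HSV)[y0:y1,x0:x1]
    m=cv2.inRange(hsv,(18,85,150),(35,255,255)) if kind=='gold' else cv2.inRange(hsv,(0,0,200),(180,40,255))
    m=cv2.morphologyEx(m,cv2.MORPH_OPEN,np.ones((3,3)))
    c=max(cv2.findContours(m,0,cv2.CHAIN_APPROX_NONE)[0],key=cv2.contourArea)
    (u,v),r=cv2.minEnclosingCircle(c); M=cv2.moments(c)
    (eu,ev),ax,_=cv2.fitEllipse(c)
    return np.array([eu+x0,ev+y0]),ax
E
python3 - <<'E'
from meas import *
T=cv2.imread('pics/top0.png')
for nm,b,k,z in [('old_fig',(143,160,176,195),'gold',.116),('old_berry',(222,166,258,200),'white',.108),
  ('fresh_berry',(400,165,432,195),'white',.076),('fresh_fig',(404,214,438,245),'gold',.084),('apricot',(350,160,386,195),'gold',.092),('curd',(355,215,388,246),'white',.074)]:
    uv,ax=lid('top',T,b,k); print(nm,uv.round(1),np.round(ax,1),plane('top',uv,z)[0].round(4), 'side px of lid top',proj('side',plane('top',uv,z))[0].round(1))
f=lambda p,s,o:np.array(p)/s+o
for nm,pts in [('berry',[(474,312,.026),(598,290,.026),(435,73,.062),(556,53,.062),(455,197,.05),(578,177,.05)]),('fig',[(180,290,.026),(303,289,.026),(174,47,.062),(304,45,.062),(175,170,.05),(301,172,.05)])]:
    P=[]
    for x,y,z in pts: P.append(plane('top',f((x,y),3.3,(90,150)),z)[0])
    P=np.array(P); print(nm); print(P.round(4))
    print('widths',[np.linalg.norm(P[i]-P[i+1]).round(3) for i in(0,2,4)],'ctr',P[:4,:2].mean(0).round(4))
    a=P[2:4,:2].mean(0)-P[:2,:2].mean(0); print('depth',np.linalg.norm(a).round(3),'yaw',np.degrees(np.arctan2(a[1],a[0])).round(1),[np.degrees(np.arctan2(-(P[i]-P[i+1])[0],(P[i]-P[i+1])[1])).round(1) for i in (0,2,4)])
P=[plane('top',f(p,4.7,(325,145)),.033)[0] for p in [(62,65),(522,60),(85,533),(558,520)]]
print(np.round(P,4))
E
```

```text
old_fig [156.5 175.7] [21.2 23.2] [0.5454 0.2654 0.116 ] side px of lid top [247.8 146.8]
old_berry [239.5 181.6] [21.1 21.6] [0.529  0.0589 0.108 ] side px of lid top [270.9 177.3]
fresh_berry [416.5 178.7] [19.4 20.8] [ 0.5387 -0.3981  0.076 ] side px of lid top [376.7 290.2]
fresh_fig [421.5 228.1] [20.9 22.1] [ 0.4084 -0.3986  0.084 ] side px of lid top [317.3 309.4]
apricot [369.5 176.4] [22.9 24. ] [ 0.5421 -0.2708  0.092 ] side px of lid top [341.8 246.6]
curd [371.5 229.7] [24.  24.6] [ 0.4076 -0.2726  0.074 ] side px of lid top [285.1 272. ]
berry
[[ 0.3796  0.0805  0.026 ]
 [ 0.3957 -0.0181  0.026 ]
 [ 0.5659  0.1086  0.062 ]
 [ 0.5809  0.0127  0.062 ]
 [ 0.4682  0.0935  0.05  ]
 [ 0.4829 -0.0035  0.05  ]]
widths [np.float64(0.1), np.float64(0.097), np.float64(0.098)] ctr [0.4805 0.0459]
depth 0.188 yaw 9.0 [np.float64(9.3), np.float64(8.9), np.float64(8.6)]
fig
[[0.3998 0.3163 0.026 ]
 [0.3995 0.2171 0.026 ]
 [0.5908 0.3181 0.062 ]
 [0.5905 0.2134 0.062 ]
 [0.493  0.3168 0.05  ]
 [0.49   0.2157 0.05  ]]
widths [np.float64(0.099), np.float64(0.105), np.float64(0.101)] ctr [0.4952 0.2662]
depth 0.191 yaw -0.3 [np.float64(-0.2), np.float64(-0.1), np.float64(-1.7)]
[[ 0.6063 -0.202   0.033 ]
 [ 0.6071 -0.4725  0.033 ]
 [ 0.3387 -0.2039  0.033 ]
 [ 0.3402 -0.4715  0.033 ]]
```

Anything that could be mistaken for the targets (top-view pixels):

| Candidate | Pixel | What it is |
|---|---|---|
| Gold lid, brown body | (156,176) | old_fig |
| White lid, crimson body | (240,182) | old_berry |
| Gold lid, brown body, in carton | (421,228) | fresh_fig |
| White lid, crimson body, in carton | (416,179) | fresh_berry |
| Gold lid, orange body, in carton | (369,176) | apricot_jar, leave |
| White lid, yellow body, in carton | (371,230) | curd_jar, leave |
| Turquoise jars | (120,180), (293,170) | decoys |
| Jars at the back right | (475,50) to (550,55) | unlisted |

The close crops confirm these body colours, and the side view agrees with the lid positions. Next I'll check the obstacles above the stands.

```bash
python3 - <<'E'
from h import *
T=cv2.imread('pics/top0.png');S=cv2.imread('pics/side0.png')
a=cv2.resize(T[60:190,90:290],None,fx=4,fy=4,interpolation=cv2.INTER_CUBIC)
b=cv2.resize(S[90:210,200:360],None,fx=5,fy=5,interpolation=cv2.INTER_CUBIC)
cv2.imwrite('pics/ob_t.png',a);cv2.imwrite('pics/ob_s.png',b)
E
```

```text
(no output)
```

View pics/ob_t.png

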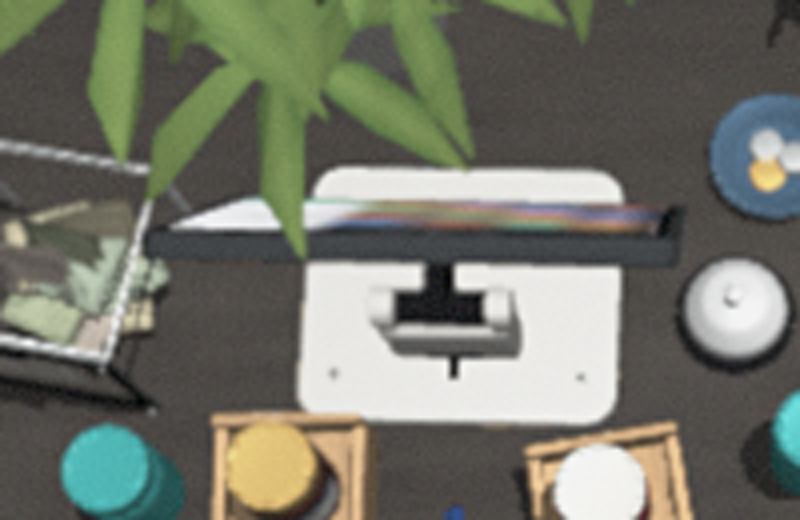

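View pics/ob_s.png

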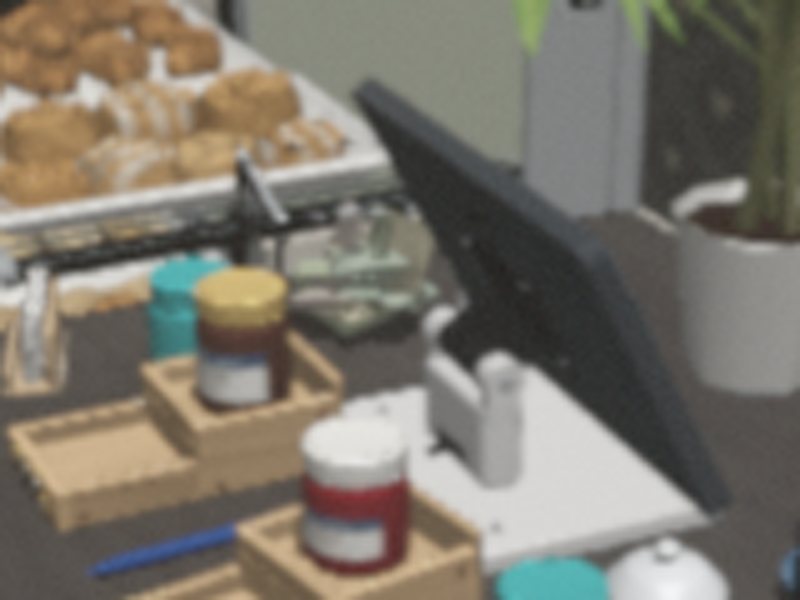

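The top view shows a dark screen edge running from (127,120) to (259,125) behind the stands, with a leaf tip at (165,124). In the side view the screen's top corners are at (273,107) and (319,141).

```bash
python3 - <<'E'
from h import *
for s,t in [((273,107),(126.8,120)),((319,141),(258.7,125)),((287,153),(187,135)),((300,163),(215,135)),((307,100),(165,124)),((236.5,143.5),(118,176)),((309.5,205),(294.5,170))]:
    p,e=tri(s,t); print(p.round(3),round(e,4))
E
```

```text
[0.656 0.315 0.212] 0.0002
[0.641 0.006 0.21 ] 0.0044
[0.651 0.195 0.103] 0.0085
[0.654 0.123 0.097] 0.0025
[0.668 0.199 0.254] 0.0816
[0.551 0.375 0.086] 0.0067
[ 0.566 -0.081  0.085] 0.0072
```

```bash
cat > go.py <<'E'
import sys; from h import *
from scipy.spatial.transform import Rotation as Ro
s=monitor.state(); x,y,z,j=map(float,sys.argv[1:5]); j=np.radians(j)
q=s['tool_rot']; R=Ro.from_quat([q[1],q[2],q[3],q[0]])
ty=np.array([np.cos(j),np.sin(j),0]); tz=np.array([0,0,-1.]); G=Ro.from_matrix(np.c_[np.cross(ty,tz),ty,tz])
d=R.inv().apply(np.array([x,y,z])-s['tool_pos'])*100; r=(R.inv()*G).as_rotvec()
print('t',round(s['time'],2),'pos',s['tool_pos'].round(4),'q',s['joint_pos'].round(2),'F',s['contact_force'].round(1),'w',round(s['gripper_width'],3)); print('d cm',d.round(2),'r',r.round(3))
E
python3 go.py .545 .266 .2 90
```

```text
t 0.1 pos [0.1855 0.5962 0.199 ] q [ 1.15  0.05  1.61 -0.    1.48 -0.12] F [-0.4 -0.  -0.2] w 1.004
d cm [-44.14 -20.84  -0.07] r [-0.002 -0.    -0.302]
```

Emit:
play_rows --commands '[{"dx": -4, "dy": -1.9, "rz": -0.06, "claw": 0}, {"dx": -8, "dy": -3.8, "rz": -0.12, "claw": 0}, {"dx": -12, "dy": -5.7, "rz": -0.18, "claw": 0}, {"dx": -16, "dy": -7.6, "rz": -0.24, "claw": 0}, {"dx": -20, "dy": -9.5, "rz": -0.3, "claw": 0}]'

```text
invalid input
```

```bash
python3 go.py .545 .266 .2 90
```

```text
t 0.1 pos [0.1855 0.5962 0.199 ] q [ 1.15  0.05  1.61 -0.    1.48 -0.12] F [-0.4 -0.  -0.2] w 1.004
d cm [-44.14 -20.84  -0.07] r [-0.002 -0.    -0.302]
```

All keys are needed.

Emit:
play_rows --commands '[{"dx": -4, "dy": -1.9, "dz": 0, "rx": 0, "ry": 0, "rz": -0.06, "claw": 0}, {"dx": -8, "dy": -3.8, "dz": 0, "rx": 0, "ry": 0, "rz": -0.12, "claw": 0}, {"dx": -12, "dy": -5.7, "dz": 0, "rx": 0, "ry": 0, "rz": -0.18, "claw": 0}, {"dx": -16, "dy": -7.6, "dz": 0, "rx": 0, "ry": 0, "rz": -0.24, "claw": 0}, {"dx": -20, "dy": -9.5, "dz": 0, "rx": 0, "ry": 0, "rz": -0.3, "claw": 0}]'

```text
time: 0.6
tool_pos: [0.349, 0.4445, 0.1986]
tool_rot: [-0.001, -0.001, 1.0, -0.001]
contact_force: [-0.9, -0.6, -0.0]
gripper_width: 0.999
```

```bash
python3 go.py .545 .266 .2 90
```

```text
t 0.6 pos [0.349  0.4445 0.1986] q [ 0.77 -0.09  1.75 -0.    1.48 -0.8 ] F [-0.9 -0.6 -0. ] w 0.999
d cm [-19.58 -17.87  -0.13] r [-0.002 -0.001  0.001]
```

Emit:
play_rows --commands '[{"dx": -4, "dy": -3.6, "dz": 0, "rx": 0, "ry": 0, "rz": 0, "claw": 0}, {"dx": -8, "dy": -7.2, "dz": 0, "rx": 0, "ry": 0, "rz": 0, "claw": 0}, {"dx": -12, "dy": -10.8, "dz": 0, "rx": 0, "ry": 0, "rz": 0, "claw": 0}, {"dx": -16, "dy": -14.4, "dz": 0, "rx": 0, "ry": 0, "rz": 0, "claw": 0}, {"dx": -19.6, "dy": -17.9, "dz": 0, "rx": 0, "ry": 0, "rz": 0, "claw": 0}]'

```text
time: 1.1
tool_pos: [0.5338, 0.2758, 0.1982]
tool_rot: [-0.001, -0.0, 1.0, -0.001]
contact_force: [1.2, 1.3, 0.1]
gripper_width: 0.998
```

```bash
python3 - <<'E'
from h import *
cv2.imwrite('pics/hover_t.png',cv2.resize(grab_frame('top')[90:290,60:340],None,fx=2.8,fy=2.8)); cv2.imwrite('pics/hover_s.png',grab_frame('side'))
E
python3 go.py .545 .266 .060 90
```

```text
t 1.2 pos [0.536  0.2731 0.198 ] q [ 0.35  0.    1.67 -0.    1.47 -1.22] F [-0.4 -0.1 -0.6] w 1.0
d cm [-0.92 -0.65 13.8 ] r [-0.004 -0.001 -0.006]
```

View pics/hover_t.png

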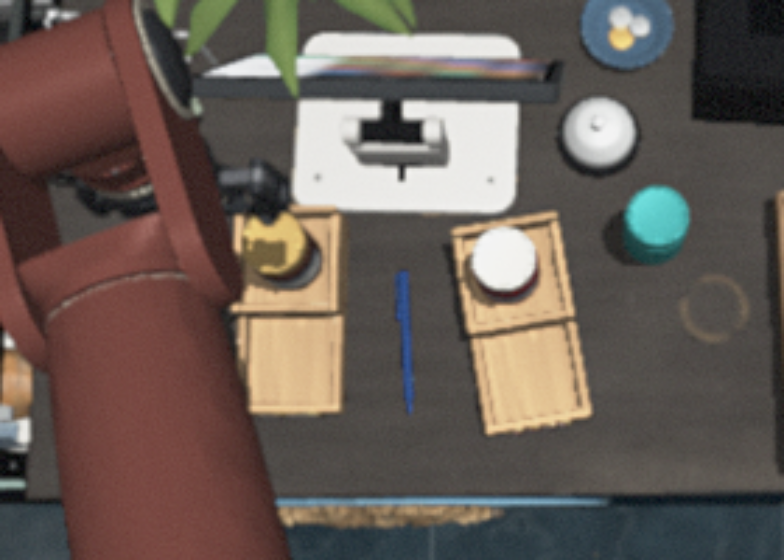

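View pics/hover_s.png

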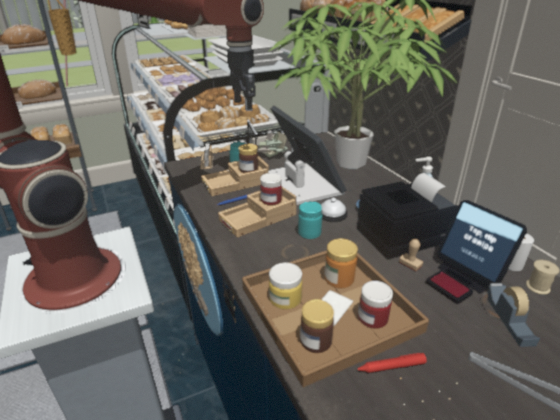

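```bash
python3 - <<'E'
from h import *
for z in (.2,.27,.3,.35,.4,.45): print(z,proj('top',[.536,.273,z])[0].round(0),proj('side',[.536,.273,z])[0].round(0))
E
```

```text
0.2 [144. 171.] [243. 120.]
0.27 [134. 163.] [241.  97.]
0.3 [130. 159.] [241.  87.]
0.35 [121. 152.] [240.  69.]
0.4 [112. 144.] [239.  51.]
0.45 [102. 135.] [238.  32.]
```

Emit:
play_rows --commands '[{"dx": -0.9, "dy": -0.6, "dz": 0, "rx": 0, "ry": 0, "rz": 0, "claw": 0}, {"dx": -0.9, "dy": -0.65, "dz": 2, "rx": 0, "ry": 0, "rz": 0, "claw": 0}, {"dx": -0.9, "dy": -0.65, "dz": 5, "rx": 0, "ry": 0, "rz": 0, "claw": 0}, {"dx": -0.9, "dy": -0.65, "dz": 7.5, "rx": 0, "ry": 0, "rz": 0, "claw": 0}, {"dx": -0.9, "dy": -0.65, "dz": 7.5, "rx": 0, "ry": 0, "rz": 0, "claw": 0}]'

```text
time: 1.7
tool_pos: [0.5412, 0.2658, 0.1179]
tool_rot: [-0.005, 0.002, 1.0, -0.004]
contact_force: [-1.1, -0.7, -0.2]
gripper_width: 0.996
```

```bash
python3 - <<'E'
from h import *
cv2.imwrite('pics/d1.png',cv2.resize(grab_frame('side')[60:260,160:360],None,fx=3,fy=3)); 
E
python3 go.py .545 .266 .060 90
```

```text
t 1.75 pos [0.5428 0.2663 0.1206] q [ 0.33  0.07  1.73 -0.    1.35 -1.23] F [0.  0.3 0.8] w 1.003
d cm [-0.25  0.    6.06] r [-0.006 -0.006 -0.004]
```

View pics/d1.png

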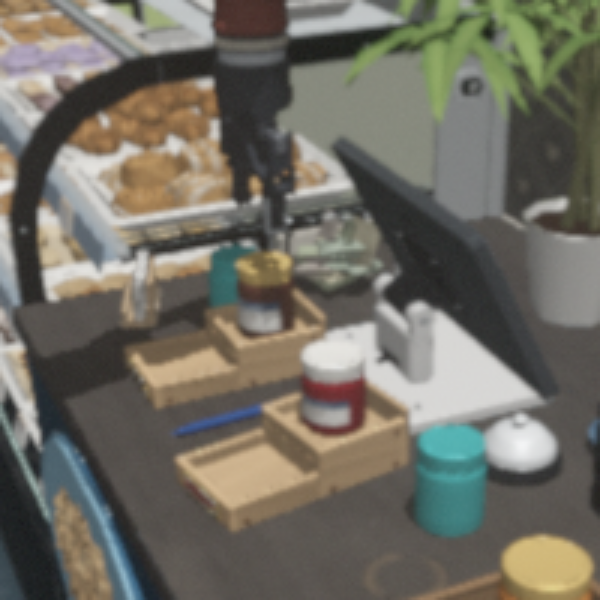

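The crop shows the gripper centred above the gold lid at about (268,240), with the screen well clear. Continuing down.

Emit:
play_rows --commands '[{"dx": -0.2, "dy": 0, "dz": 1.5, "rx": 0, "ry": 0, "rz": 0, "claw": 0}, {"dx": -0.2, "dy": 0, "dz": 3, "rx": 0, "ry": 0, "rz": 0, "claw": 0}, {"dx": -0.2, "dy": 0, "dz": 4.5, "rx": 0, "ry": 0, "rz": 0, "claw": 0}, {"dx": -0.2, "dy": 0, "dz": 6, "rx": 0, "ry": 0, "rz": 0, "claw": 0}, {"dx": -0.2, "dy": 0, "dz": 6, "rx": 0, "ry": 0, "rz": 0, "claw": 0}]'

```text
time: 2.25
tool_pos: [0.5422, 0.2651, 0.057]
tool_rot: [-0.006, 0.002, 1.0, -0.004]
contact_force: [-0.6, -0.7, -0.2]
gripper_width: 1.002
```

```bash
python3 go.py .545 .266 .060 90
```

```text
t 2.25 pos [0.5422 0.2651 0.057 ] q [ 0.33  0.14  1.77 -0.    1.25 -1.23] F [-0.6 -0.7 -0.2] w 1.002
d cm [-0.27  0.09 -0.3 ] r [-0.008 -0.011 -0.004]
```

Emit:
play_rows --commands '[{"dx": -0.25, "dy": 0.05, "dz": -0.2, "rx": -0.008, "ry": -0.011, "rz": 0, "claw": 0}, {"dx": -0.25, "dy": 0.05, "dz": -0.2, "rx": -0.008, "ry": -0.011, "rz": 0, "claw": 0.2}, {"dx": -0.25, "dy": 0.05, "dz": -0.2, "rx": -0.008, "ry": -0.011, "rz": 0, "claw": 0.4}, {"dx": -0.25, "dy": 0.05, "dz": -0.2, "rx": -0.008, "ry": -0.011, "rz": 0, "claw": 0.6}, {"dx": -0.25, "dy": 0.05, "dz": -0.2, "rx": -0.008, "ry": -0.011, "rz": 0, "claw": 1}]'

```text
time: 2.75
tool_pos: [0.546, 0.2655, 0.0606]
tool_rot: [0.001, 0.002, 1.0, 0.0]
contact_force: [0.7, -3.4, 6.2]
gripper_width: 0.678
```

```bash
python3 go.py .545 .266 .060 90
```

```text
t 2.75 pos [0.546  0.2655 0.0606] q [ 0.33  0.13  1.77 -0.    1.24 -1.24] F [ 0.7 -3.4  6.2] w 0.678
d cm [0.1  0.05 0.06] r [ 0.     0.002 -0.004]
```

Emit:
play_rows --commands '[{"dx": 0, "dy": 0, "dz": 0, "rx": 0, "ry": 0, "rz": 0, "claw": 1}, {"dx": 0, "dy": 0, "dz": 0, "rx": 0, "ry": 0, "rz": 0, "claw": 1}, {"dx": 0, "dy": 0, "dz": -0.5, "rx": 0, "ry": 0, "rz": 0, "claw": 1}, {"dx": 0, "dy": 0, "dz": -1.5, "rx": 0, "ry": 0, "rz": 0, "claw": 1}, {"dx": 0, "dy": 0, "dz": -3, "rx": 0, "ry": 0, "rz": 0, "claw": 1}]'

```text
time: 3.25
tool_pos: [0.5444, 0.2652, 0.0895]
tool_rot: [-0.001, 0.002, 1.0, -0.0]
contact_force: [-0.8, 0.3, -3.6]
gripper_width: 0.683
```

```bash
python3 go.py .449 .266 .10 90
```

```text
t 3.25 pos [0.5444 0.2652 0.0895] q [ 0.33  0.1   1.75 -0.    1.29 -1.24] F [-0.8  0.3 -3.6] w 0.683
d cm [ 9.54  0.04 -1.04] r [-0.001 -0.001 -0.004]
```

Emit:
play_rows --commands '[{"dx": 0, "dy": 0, "dz": -1.2, "rx": 0, "ry": 0, "rz": 0, "claw": 1}, {"dx": 2, "dy": 0, "dz": -1.2, "rx": 0, "ry": 0, "rz": 0, "claw": 1}, {"dx": 5, "dy": 0, "dz": -1.2, "rx": 0, "ry": 0, "rz": 0, "claw": 1}, {"dx": 8, "dy": 0, "dz": -1.2, "rx": 0, "ry": 0, "rz": 0, "claw": 1}, {"dx": 9.5, "dy": 0, "dz": -1.2, "rx": 0, "ry": 0, "rz": 0, "claw": 1}]'

```text
time: 3.75
tool_pos: [0.4475, 0.2658, 0.1023]
tool_rot: [-0.001, 0.002, 1.0, -0.0]
contact_force: [0.1, -0.6, -4.0]
gripper_width: 0.679
```

```bash
python3 go.py .449 .266 .0385 90;  python3 - <<'E'
from h import *
cv2.imwrite('pics/d2.png',cv2.resize(grab_frame('side')[60:260,160:360],None,fx=3,fy=3)); 
E
```

```text
t 3.75 pos [0.4475 0.2658 0.1023] q [ 0.39 -0.12  1.95  0.    1.31 -1.17] F [ 0.1 -0.6 -4. ] w 0.679
d cm [-0.16  0.02  6.38] r [-0.    -0.002 -0.004]
```

View pics/d2.png

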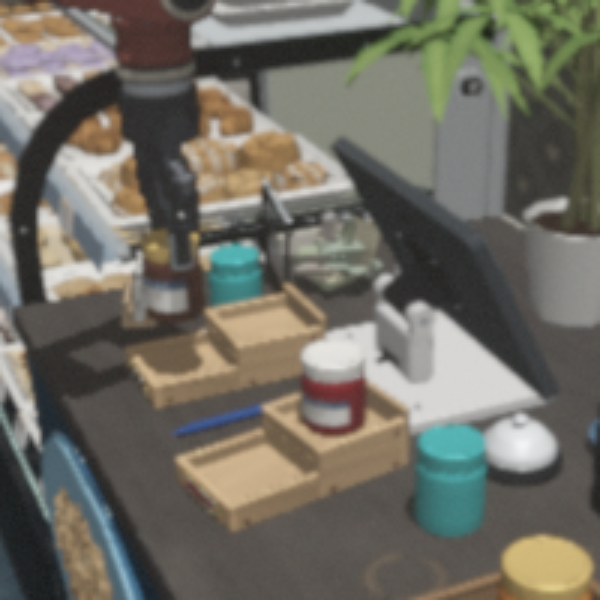

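The jar is held upright over the front step at about (172,275) in the crop. Lowering it now.

Emit:
play_rows --commands '[{"dx": -0.15, "dy": 0, "dz": 1.5, "rx": 0, "ry": 0, "rz": 0, "claw": 1}, {"dx": -0.15, "dy": 0, "dz": 3.2, "rx": 0, "ry": 0, "rz": 0, "claw": 1}, {"dx": -0.15, "dy": 0, "dz": 4.7, "rx": 0, "ry": 0, "rz": 0, "claw": 1}, {"dx": -0.15, "dy": 0, "dz": 5.5, "rx": 0, "ry": 0, "rz": 0, "claw": 1}, {"dx": -0.15, "dy": 0, "dz": 5.7, "rx": 0, "ry": 0, "rz": 0, "claw": 1}]'

```text
time: 4.3
tool_pos: [0.4466, 0.2654, 0.0432]
tool_rot: [-0.003, 0.002, 1.0, -0.001]
contact_force: [-0.8, -1.6, -3.9]
gripper_width: 0.68
```

```bash
python3 go.py .449 .266 .0366 90
```

```text
t 4.3 pos [0.4466 0.2654 0.0432] q [ 0.39 -0.04  1.98  0.    1.21 -1.18] F [-0.8 -1.6 -3.9] w 0.68
d cm [-0.24  0.06  0.66] r [-0.001 -0.006 -0.003]
```

Emit:
play_rows --commands '[{"dx": -0.2, "dy": 0, "dz": 0.2, "rx": 0, "ry": -0.005, "rz": 0, "claw": 1}, {"dx": -0.2, "dy": 0, "dz": 0.35, "rx": 0, "ry": -0.006, "rz": 0, "claw": 1}, {"dx": -0.2, "dy": 0, "dz": 0.5, "rx": 0, "ry": -0.006, "rz": 0, "claw": 1}, {"dx": -0.2, "dy": 0, "dz": 0.6, "rx": 0, "ry": -0.006, "rz": 0, "claw": 1}, {"dx": -0.2, "dy": 0, "dz": 0.65, "rx": 0, "ry": -0.006, "rz": 0, "claw": 1}]'

```text
time: 4.8
tool_pos: [0.4487, 0.2655, 0.037]
tool_rot: [0.0, 0.002, 1.0, -0.001]
contact_force: [1.0, 0.1, -3.2]
gripper_width: 0.682
```

```bash
python3 go.py .449 .266 .0366 90
```

```text
t 4.8 pos [0.4487 0.2655 0.037 ] q [ 0.39 -0.03  1.99 -0.    1.19 -1.17] F [ 1.   0.1 -3.2] w 0.682
d cm [-0.03  0.05  0.04] r [-0.001  0.    -0.003]
```

Emit:
play_rows --commands '[{"dx": 0, "dy": 0, "dz": 0.05, "rx": 0, "ry": 0, "rz": 0, "claw": 1}, {"dx": 0, "dy": 0, "dz": 0.1, "rx": 0, "ry": 0, "rz": 0, "claw": 1}, {"dx": 0, "dy": 0, "dz": 0.1, "rx": 0, "ry": 0, "rz": 0, "claw": 1}]'

```text
time: 5.1
tool_pos: [0.4491, 0.2655, 0.0367]
tool_rot: [0.0, 0.002, 1.0, -0.001]
contact_force: [-1.0, -1.1, 0.4]
gripper_width: 0.68
```

Emit:
play_rows --commands '[{"dx": 0, "dy": 0, "dz": 0.05, "rx": 0, "ry": 0, "rz": 0, "claw": 1}, {"dx": 0, "dy": 0, "dz": 0.05, "rx": 0, "ry": 0, "rz": 0, "claw": 0.3}, {"dx": 0, "dy": 0, "dz": 0.0, "rx": 0, "ry": 0, "rz": 0, "claw": 0.2}, {"dx": 0, "dy": 0, "dz": 0, "rx": 0, "ry": 0, "rz": 0, "claw": 0.1}, {"dx": 0, "dy": 0, "dz": 0, "rx": 0, "ry": 0, "rz": 0, "claw": 0}]'

```text
time: 5.6
tool_pos: [0.4496, 0.2658, 0.0372]
tool_rot: [0.001, 0.002, 1.0, -0.0]
contact_force: [-0.2, -0.4, -0.1]
gripper_width: 1.001
```

Emit:
play_rows --commands '[{"dx": 0, "dy": 0, "dz": 0, "rx": 0, "ry": 0, "rz": 0, "claw": 0}, {"dx": 0, "dy": 0, "dz": -2, "rx": 0, "ry": 0, "rz": 0, "claw": 0}, {"dx": 0, "dy": 0, "dz": -5, "rx": 0, "ry": 0, "rz": 0, "claw": 0}, {"dx": 0, "dy": 0, "dz": -9, "rx": 0, "ry": 0, "rz": 0, "claw": 0}, {"dx": 0, "dy": 0, "dz": -13, "rx": 0, "ry": 0, "rz": 0, "claw": 0}]'

```text
time: 6.1
tool_pos: [0.4489, 0.2657, 0.1681]
tool_rot: [0.001, 0.002, 1.0, -0.001]
contact_force: [1.5, 0.5, -0.0]
gripper_width: 1.0
```

```bash
python3 go.py .528 .058 .17 99
```

```text
t 6.1 pos [0.4489 0.2657 0.1681] q [ 0.39 -0.18  1.89 -0.    1.43 -1.17] F [ 1.5  0.5 -0. ] w 1.0
d cm [ -7.98 -20.75  -0.16] r [-0.001  0.001 -0.16 ]
```

Emit:
play_rows --commands '[{"dx": -1.6, "dy": -4.2, "dz": 0, "rx": 0, "ry": 0, "rz": -0.03, "claw": 0}, {"dx": -3.2, "dy": -8.4, "dz": 0, "rx": 0, "ry": 0, "rz": -0.07, "claw": 0}, {"dx": -4.8, "dy": -12.6, "dz": 0, "rx": 0, "ry": 0, "rz": -0.1, "claw": 0}, {"dx": -6.6, "dy": -17, "dz": 0, "rx": 0, "ry": 0, "rz": -0.13, "claw": 0}, {"dx": -8, "dy": -20.7, "dz": 0, "rx": 0, "ry": 0, "rz": -0.16, "claw": 0}]'

```text
time: 6.6
tool_pos: [0.5289, 0.0564, 0.1688]
tool_rot: [0.001, -0.079, 0.997, -0.001]
contact_force: [0.4, -0.2, 0.7]
gripper_width: 0.997
```

```bash
python3 go.py .528 .058 .058 99;  python3 - <<'E'
from h import *
cv2.imwrite('pics/d3.png',cv2.resize(grab_frame('side')[60:260,160:360],None,fx=3,fy=3)); 
E
```

```text
t 6.6 pos [0.5289 0.0564 0.1688] q [-0.03 -0.15  1.86 -0.    1.43 -1.76] F [ 0.4 -0.2  0.7] w 0.997
d cm [ 0.09  0.19 11.08] r [-0.002  0.002  0.   ]
```

View pics/d3.png

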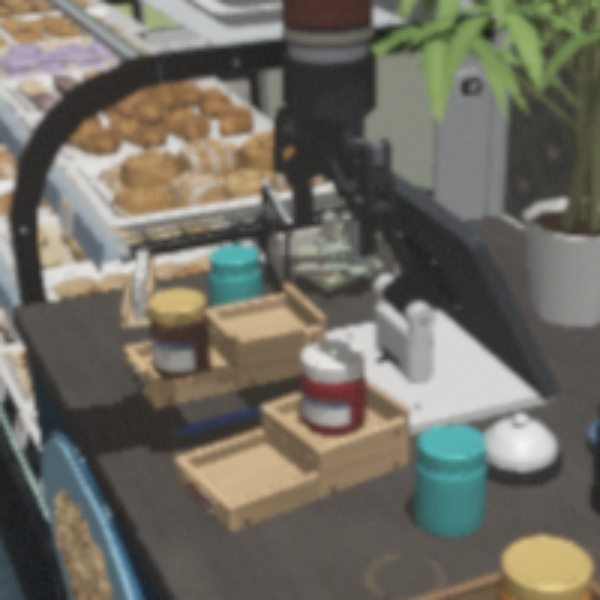

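The old fig jar stands upright in the fig front pocket at about (180,330) in the crop, and the gripper is over the white lid. Descending in two parts.

Emit:
play_rows --commands '[{"dx": 0.1, "dy": 0.2, "dz": 2, "rx": 0, "ry": 0, "rz": 0, "claw": 0}, {"dx": 0.1, "dy": 0.2, "dz": 4, "rx": 0, "ry": 0, "rz": 0, "claw": 0}, {"dx": 0.1, "dy": 0.2, "dz": 6.5, "rx": 0, "ry": 0, "rz": 0, "claw": 0}, {"dx": 0.1, "dy": 0.2, "dz": 9, "rx": 0, "ry": 0, "rz": 0, "claw": 0}, {"dx": 0.1, "dy": 0.2, "dz": 10.7, "rx": 0, "ry": 0, "rz": 0, "claw": 0}]'

```text
time: 7.15
tool_pos: [0.5287, 0.0531, 0.06]
tool_rot: [0.001, -0.077, 0.997, -0.003]
contact_force: [0.4, -0.6, 0.3]
gripper_width: 0.998
```

```bash
python3 go.py .529 .058 .059 99
```

```text
t 7.15 pos [0.5287 0.0531 0.06  ] q [-0.04 -0.04  1.95 -0.01  1.23 -1.76] F [ 0.4 -0.6  0.3] w 0.998
d cm [-0.11  0.48  0.1 ] r [-0.005  0.001 -0.003]
```

Emit:
play_rows --commands '[{"dx": -0.1, "dy": 0.5, "dz": 0.1, "rx": -0.005, "ry": 0, "rz": 0, "claw": 0}, {"dx": -0.1, "dy": 0.5, "dz": 0.1, "rx": -0.005, "ry": 0, "rz": 0, "claw": 0}, {"dx": -0.1, "dy": 0.5, "dz": 0.1, "rx": -0.005, "ry": 0, "rz": 0, "claw": 0.2}]'

```text
time: 7.45
tool_pos: [0.5299, 0.0585, 0.0604]
tool_rot: [0.001, -0.077, 0.997, -0.0]
contact_force: [0.2, -0.2, 1.0]
gripper_width: 0.859
```

```bash
python3 go.py .529 .059 .059 99
```

```text
t 7.45 pos [0.5299 0.0585 0.0604] q [-0.03 -0.04  1.95 -0.    1.23 -1.75] F [ 0.2 -0.2  1. ] w 0.859
d cm [0.08 0.07 0.14] r [-0.001  0.003 -0.003]
```

Emit:
play_rows --commands '[{"dx": 0, "dy": 0, "dz": 0.1, "rx": 0, "ry": 0, "rz": 0, "claw": 0.25}, {"dx": 0, "dy": 0, "dz": 0.1, "rx": 0, "ry": 0, "rz": 0, "claw": 0.4}, {"dx": 0, "dy": 0, "dz": 0.1, "rx": 0, "ry": 0, "rz": 0, "claw": 1}, {"dx": 0, "dy": 0, "dz": 0.1, "rx": 0, "ry": 0, "rz": 0, "claw": 1}, {"dx": 0, "dy": 0, "dz": 0.1, "rx": 0, "ry": 0, "rz": 0, "claw": 1}]'

```text
time: 7.95
tool_pos: [0.5314, 0.0583, 0.0616]
tool_rot: [0.003, -0.077, 0.997, -0.0]
contact_force: [-1.5, -0.9, 6.1]
gripper_width: 0.668
```

Emit:
play_rows --commands '[{"dx": 0, "dy": 0, "dz": 0, "rx": 0, "ry": 0, "rz": 0, "claw": 1}, {"dx": 0, "dy": 0, "dz": -0.5, "rx": 0, "ry": 0, "rz": 0, "claw": 1}, {"dx": 0, "dy": 0, "dz": -1.5, "rx": 0, "ry": 0, "rz": 0, "claw": 1}, {"dx": 0, "dy": 0, "dz": -3, "rx": 0, "ry": 0, "rz": 0, "claw": 1}, {"dx": 0, "dy": 0, "dz": -4, "rx": 0, "ry": 0, "rz": 0, "claw": 1}]'

```text
time: 8.45
tool_pos: [0.5319, 0.0583, 0.1036]
tool_rot: [0.004, -0.077, 0.997, -0.001]
contact_force: [0.4, -0.0, -3.3]
gripper_width: 0.672
```

```bash
python3 go.py .436 .039 .1 99
```

```text
t 8.45 pos [0.5319 0.0583 0.1036] q [-0.03 -0.09  1.92 -0.    1.3  -1.75] F [ 0.4 -0.  -3.3] w 0.672
d cm [ 9.77 -0.44  0.28] r [-0.002  0.008 -0.003]
```

Emit:
play_rows --commands '[{"dx": 2, "dy": 0, "dz": 0, "rx": 0, "ry": 0, "rz": 0, "claw": 1}, {"dx": 4.5, "dy": -0.2, "dz": 0, "rx": 0, "ry": 0, "rz": 0, "claw": 1}, {"dx": 7, "dy": -0.4, "dz": 0, "rx": 0, "ry": 0, "rz": 0, "claw": 1}, {"dx": 9, "dy": -0.4, "dz": 0, "rx": 0, "ry": 0, "rz": 0, "claw": 1}, {"dx": 9.8, "dy": -0.4, "dz": 0, "rx": 0, "ry": 0, "rz": 0, "claw": 1}]'

```text
time: 8.95
tool_pos: [0.4346, 0.0392, 0.1033]
tool_rot: [0.004, -0.077, 0.997, -0.001]
contact_force: [-0.6, 0.3, -3.9]
gripper_width: 0.671
```

```bash
python3 go.py .436 .039 .0376 99
```

```text
t 8.95 pos [0.4346 0.0392 0.1033] q [-0.08 -0.35  2.14  0.    1.35 -1.81] F [-0.6  0.3 -3.9] w 0.671
d cm [-0.08 -0.03  6.58] r [-0.002  0.009 -0.003]
```

Emit:
play_rows --commands '[{"dx": -0.1, "dy": 0, "dz": 1.8, "rx": 0, "ry": 0, "rz": 0, "claw": 1}, {"dx": -0.1, "dy": 0, "dz": 3.6, "rx": 0, "ry": 0.005, "rz": 0, "claw": 1}, {"dx": -0.1, "dy": 0, "dz": 5, "rx": 0, "ry": 0.005, "rz": 0, "claw": 1}, {"dx": -0.1, "dy": 0, "dz": 5.7, "rx": 0, "ry": 0.005, "rz": 0, "claw": 1}, {"dx": -0.1, "dy": 0, "dz": 5.9, "rx": 0, "ry": 0.005, "rz": 0, "claw": 1}]'

```text
time: 9.45
tool_pos: [0.4358, 0.0394, 0.0436]
tool_rot: [0.001, -0.077, 0.997, -0.001]
contact_force: [0.2, 0.2, -3.7]
gripper_width: 0.67
```

```bash
python3 go.py .436 .039 .0376 99
```

```text
t 9.45 pos [0.4358 0.0394 0.0436] q [-0.08 -0.27  2.18 -0.    1.23 -1.8 ] F [ 0.2  0.2 -3.7] w 0.67
d cm [-0.01 -0.04  0.6 ] r [-0.002  0.002 -0.003]
```

Emit:
play_rows --commands '[{"dx": 0, "dy": 0, "dz": 0.2, "rx": 0, "ry": 0, "rz": 0, "claw": 1}, {"dx": 0, "dy": 0, "dz": 0.35, "rx": 0, "ry": 0, "rz": 0, "claw": 1}, {"dx": 0, "dy": 0, "dz": 0.45, "rx": 0, "ry": 0, "rz": 0, "claw": 1}, {"dx": 0, "dy": 0, "dz": 0.5, "rx": 0, "ry": 0, "rz": 0, "claw": 1}, {"dx": 0, "dy": 0, "dz": 0.55, "rx": 0, "ry": 0, "rz": 0, "claw": 1}]'

```text
time: 9.95
tool_pos: [0.4361, 0.0394, 0.0384]
tool_rot: [0.002, -0.077, 0.997, -0.001]
contact_force: [0.1, 0.2, -3.3]
gripper_width: 0.672
```

Emit:
play_rows --commands '[{"dx": 0, "dy": 0, "dz": 0.05, "rx": 0, "ry": 0, "rz": 0, "claw": 1}, {"dx": 0, "dy": 0, "dz": 0.1, "rx": 0, "ry": 0, "rz": 0, "claw": 1}]'

```text
time: 10.15
tool_pos: [0.4363, 0.0394, 0.0378]
tool_rot: [0.002, -0.077, 0.997, -0.001]
contact_force: [-1.1, 0.2, 0.5]
gripper_width: 0.671
```

Contact. Release.

Emit:
play_rows --commands '[{"dx": 0, "dy": 0, "dz": 0.05, "rx": 0, "ry": 0, "rz": 0, "claw": 1}, {"dx": 0, "dy": 0, "dz": 0.05, "rx": 0, "ry": 0, "rz": 0, "claw": 0.3}, {"dx": 0, "dy": 0, "dz": 0.0, "rx": 0, "ry": 0, "rz": 0, "claw": 0.2}, {"dx": 0, "dy": 0, "dz": 0, "rx": 0, "ry": 0, "rz": 0, "claw": 0.1}, {"dx": 0, "dy": 0, "dz": 0, "rx": 0, "ry": 0, "rz": 0, "claw": 0}]'

```text
time: 10.65
tool_pos: [0.4368, 0.0393, 0.0383]
tool_rot: [0.002, -0.077, 0.997, -0.001]
contact_force: [-0.5, -0.1, -0.4]
gripper_width: 1.001
```

Emit:
play_rows --commands '[{"dx": 0, "dy": 0, "dz": 0, "rx": 0, "ry": 0, "rz": 0, "claw": 0}, {"dx": 0, "dy": 0, "dz": -2, "rx": 0, "ry": 0, "rz": 0, "claw": 0}, {"dx": 0, "dy": 0, "dz": -5, "rx": 0, "ry": 0, "rz": 0, "claw": 0}, {"dx": 0, "dy": 0, "dz": -9, "rx": 0, "ry": 0, "rz": 0, "claw": 0}, {"dx": 0, "dy": 0, "dz": -14, "rx": 0, "ry": 0, "rz": 0, "claw": 0}]'

```text
time: 11.15
tool_pos: [0.4347, 0.0396, 0.1779]
tool_rot: [0.0, -0.077, 0.997, -0.001]
contact_force: [0.4, 0.4, 0.4]
gripper_width: 0.998
```

```bash
python3 go.py .539 -.398 .18 80
```

```text
t 11.15 pos [0.4347 0.0396 0.1779] q [-0.08 -0.41  2.06 -0.    1.5  -1.8 ] F [0.4 0.4 0.4] w 0.998
d cm [ -3.6  -44.84  -0.15] r [-0.001  0.001  0.328]
```

Emit:
play_rows --commands '[{"dx": -0.4, "dy": -4.5, "dz": 0, "rx": 0, "ry": 0, "rz": 0.05, "claw": 0}, {"dx": -0.8, "dy": -9, "dz": 0, "rx": 0, "ry": 0, "rz": 0.1, "claw": 0}, {"dx": -1.2, "dy": -13.5, "dz": 0, "rx": 0, "ry": 0, "rz": 0.15, "claw": 0}, {"dx": -1.6, "dy": -18, "dz": 0, "rx": 0, "ry": 0, "rz": 0.2, "claw": 0}, {"dx": -2, "dy": -22.5, "dz": 0, "rx": 0, "ry": 0, "rz": 0.25, "claw": 0}]'

```text
time: 11.65
tool_pos: [0.4892, -0.1816, 0.1785]
tool_rot: [0.001, 0.049, 0.999, -0.001]
contact_force: [0.2, -0.5, -0.6]
gripper_width: 1.002
```

```bash
python3 go.py .539 -.398 .16 70;  python3 - <<'E'
from meas import *
T=grab_frame('top')
cv2.imwrite('pics/e1.png',cv2.resize(T[140:270,130:310],None,fx=4,fy=4))
cv2.imwrite('pics/e1s.png',cv2.resize(grab_frame('side')[60:360,160:460],None,fx=2,fy=2))
E
```

```text
t 11.65 pos [ 0.4892 -0.1816  0.1785] q [-0.5  -0.18  1.88 -0.    1.45 -1.97] F [ 0.2 -0.5 -0.6] w 1.002
d cm [ -7.07 -21.04   1.88] r [-0.001  0.002  0.251]
```

View pics/e1.png

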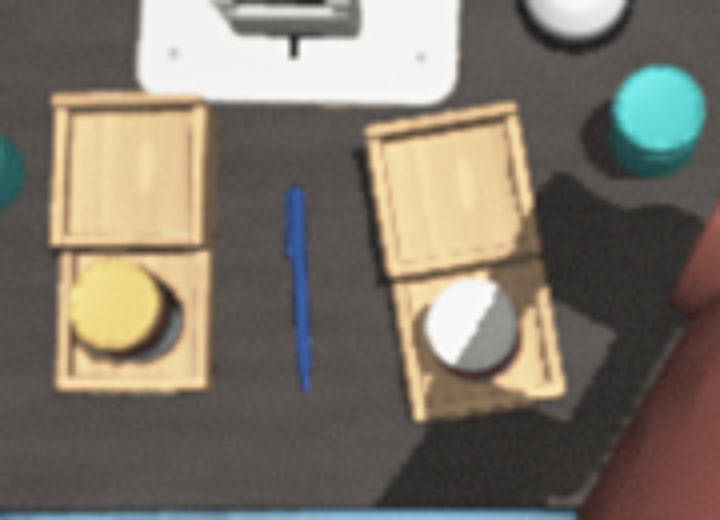

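View pics/e1s.png

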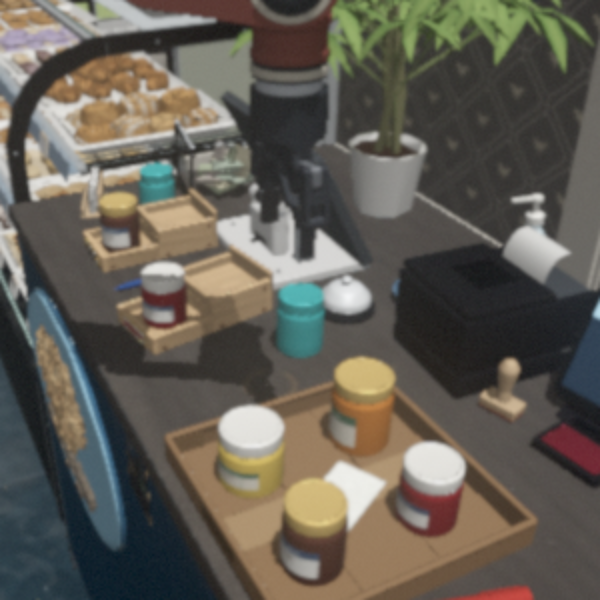

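Both old jars stand upright in the front pockets (top crop: gold lid at (117,307), white lid at (472,325)), and both back pockets are empty. On to the fresh berry jar.

Emit:
play_rows --commands '[{"dx": -1.4, "dy": -4.2, "dz": 0, "rx": 0, "ry": 0, "rz": 0.05, "claw": 0}, {"dx": -2.8, "dy": -8.4, "dz": 0, "rx": 0, "ry": 0, "rz": 0.1, "claw": 0}, {"dx": -4.2, "dy": -12.6, "dz": 0, "rx": 0, "ry": 0, "rz": 0.15, "claw": 0}, {"dx": -5.6, "dy": -17, "dz": 0, "rx": 0, "ry": 0, "rz": 0.2, "claw": 0}, {"dx": -7.1, "dy": -21, "dz": 0.5, "rx": 0, "ry": 0, "rz": 0.25, "claw": 0}]'

```text
time: 12.25
tool_pos: [0.5394, -0.4022, 0.1748]
tool_rot: [0.002, 0.176, 0.984, -0.002]
contact_force: [1.3, -1.0, 0.7]
gripper_width: 0.999
```

```bash
python3 go.py .539 -.398 .028 70;  python3 - <<'E'
from h import *
cv2.imwrite('pics/e2s.png',cv2.resize(grab_frame('side')[120:380,220:480],None,fx=2.3,fy=2.3))
E
```

```text
t 12.25 pos [ 0.5394 -0.4022  0.1748] q [-0.75  0.18  1.52 -0.    1.44 -1.97] F [ 1.3 -1.   0.7] w 0.999
d cm [ 0.23  0.42 14.67] r [-0.003  0.004 -0.005]
```

View pics/e2s.png

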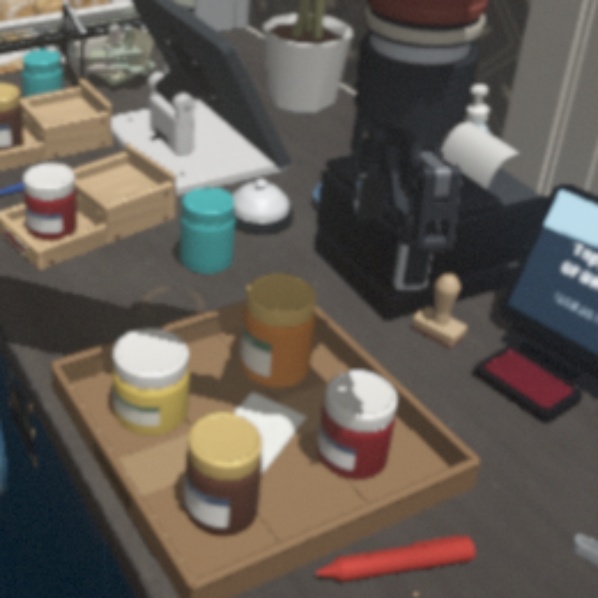

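The gripper is above the crimson jar (white lid at (360,395) in the crop). Descending.

Emit:
play_rows --commands '[{"dx": 0.2, "dy": 0.4, "dz": 2.5, "rx": 0, "ry": 0, "rz": 0, "claw": 0}, {"dx": 0.2, "dy": 0.4, "dz": 5, "rx": 0, "ry": 0, "rz": 0, "claw": 0}, {"dx": 0.2, "dy": 0.4, "dz": 7.5, "rx": 0, "ry": 0, "rz": 0, "claw": 0}, {"dx": 0.2, "dy": 0.4, "dz": 8, "rx": 0, "ry": 0, "rz": 0, "claw": 0}, {"dx": 0.2, "dy": 0.4, "dz": 8, "rx": 0, "ry": 0, "rz": 0, "claw": 0}]'

```text
time: 12.8
tool_pos: [0.5383, -0.4025, 0.0909]
tool_rot: [-0.0, 0.178, 0.984, -0.002]
contact_force: [0.6, 0.1, -0.5]
gripper_width: 0.998
```

```bash
python3 go.py .539 -.398 .028 70;  python3 - <<'E'
from h import *
cv2.imwrite('pics/e3s.png',cv2.resize(grab_frame('side')[220:380,280:440],None,fx=3.5,fy=3.5))
E
```

```text
t 12.8 pos [ 0.5383 -0.4025  0.0909] q [-0.75  0.24  1.59 -0.    1.31 -1.96] F [ 0.6  0.1 -0.5] w 0.998
d cm [0.09 0.47 6.29] r [-0.004  0.001 -0.009]
```

View pics/e3s.png

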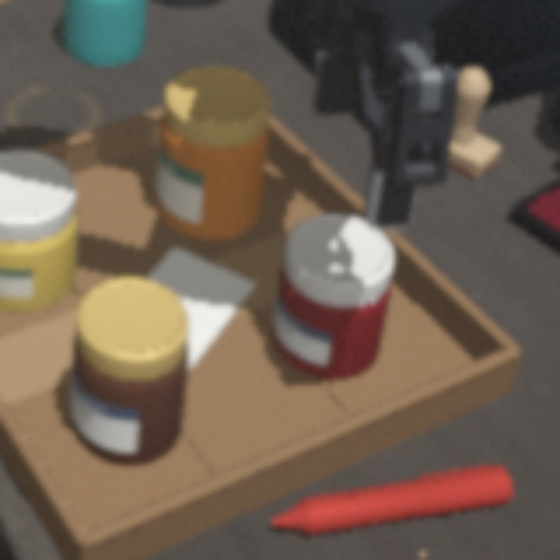

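```bash
python3 - <<'E'
from h import *
j=np.array([np.cos(np.radians(70)),np.sin(np.radians(70)),0]);c=np.array([.5383,-.4025,.104])
for o in (-.05,0,.05): print(o,((proj('side',c+j*o)[0]-[280,220])*3.5).round(0))
E
```

```text
-0.05 [380. 278.]
0 [349. 211.]
0.05 [322. 152.]
```

```bash
python3 - <<'E'
from h import *
for z in (.1023,.11,.121,.13,.14): print(z,((proj('side',[.4475,.2658-.036,z])[0]-[160,60])*3).round(0))
print('jar bottom,top',((proj('side',[[.4475,.2658,.078],[.4475,.2658,.158]])-[160,60])*3).round(0))
for z in (.0909,.104,.12,.14,.15): print(z,((proj('side',[.5383-.017,-.4025-.047,z])[0]-[280,220])*3.5).round(0))
E
python3 - <<'E'
import cv2
im=cv2.imread('pics/d2.png'); cv2.imwrite('pics/d2z.png',cv2.resize(im[180:360,80:280],None,fx=4,fy=4,interpolation=cv2.INTER_CUBIC))
E
```

```text
0.1023 [186. 303.]
0.11 [185. 296.]
0.121 [184. 286.]
0.13 [183. 278.]
0.14 [183. 268.]
jar bottom,top [[176. 312.]
 [170. 238.]]
0.0909 [376. 297.]
0.104 [380. 278.]
0.12 [384. 254.]
0.14 [390. 224.]
0.15 [393. 208.]
```

View pics/d2z.png

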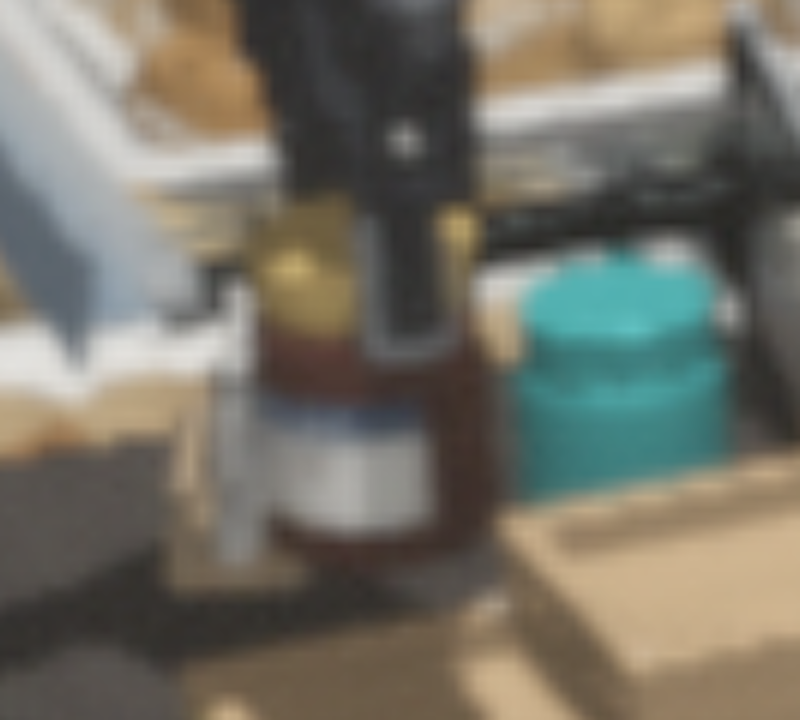

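In the crops the fingertips sit about 40 mm above the nominal TCP, but laterally they match. The earlier grasps held near the lid with the same offset, so I'm keeping that offset and going a little lower.

Emit:
play_rows --commands '[{"dx": 0.1, "dy": 0.6, "dz": 1.5, "rx": 0, "ry": 0, "rz": 0, "claw": 0}, {"dx": 0.1, "dy": 0.6, "dz": 3, "rx": 0, "ry": 0, "rz": 0, "claw": 0}, {"dx": 0.1, "dy": 0.6, "dz": 4.5, "rx": 0, "ry": 0, "rz": 0, "claw": 0}, {"dx": 0.1, "dy": 0.6, "dz": 6, "rx": 0, "ry": 0, "rz": 0, "claw": 0}, {"dx": 0.1, "dy": 0.6, "dz": 6.2, "rx": 0, "ry": 0, "rz": 0, "claw": 0}]'

```text
time: 13.35
tool_pos: [0.5385, -0.3961, 0.0268]
tool_rot: [-0.001, 0.178, 0.984, -0.001]
contact_force: [-0.9, -0.1, -0.1]
gripper_width: 1.003
```

```bash
python3 go.py .539 -.398 .027 70;  python3 - <<'E'
from h import *
cv2.imwrite('pics/e4s.png',cv2.resize(grab_frame('side')[220:380,280:440],None,fx=3.5,fy=3.5))
E
```

```text
t 13.35 pos [ 0.5385 -0.3961  0.0268] q [-0.74  0.31  1.63 -0.    1.21 -1.95] F [-0.9 -0.1 -0.1] w 1.003
d cm [-0.11 -0.16 -0.02] r [-0.003 -0.002 -0.009]
```

View pics/e4s.png

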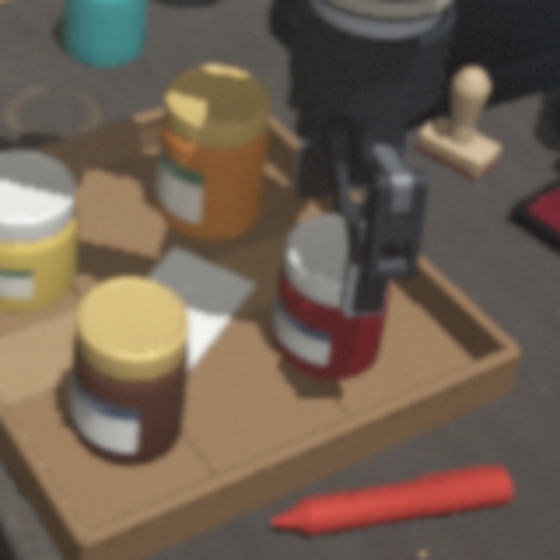

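The fingers straddle the crimson jar cleanly, with the near finger at (370,290). Closing.

Emit:
play_rows --commands '[{"dx": -0.1, "dy": -0.15, "dz": 0, "rx": 0, "ry": 0, "rz": 0, "claw": 0.1}, {"dx": -0.1, "dy": -0.15, "dz": 0, "rx": 0, "ry": 0, "rz": 0, "claw": 0.25}, {"dx": -0.1, "dy": -0.15, "dz": 0, "rx": 0, "ry": 0, "rz": 0, "claw": 0.4}, {"dx": -0.1, "dy": -0.15, "dz": 0, "rx": 0, "ry": 0, "rz": 0, "claw": 1}, {"dx": -0.1, "dy": -0.15, "dz": 0, "rx": 0, "ry": 0, "rz": 0, "claw": 1}]'

```text
time: 13.9
tool_pos: [0.5401, -0.3996, 0.0293]
tool_rot: [0.001, 0.178, 0.984, -0.003]
contact_force: [0.3, -1.8, 4.2]
gripper_width: 0.673
```

Emit:
play_rows --commands '[{"dx": 0, "dy": 0, "dz": 0, "rx": 0, "ry": 0, "rz": 0, "claw": 1}, {"dx": 0, "dy": 0, "dz": 0, "rx": 0, "ry": 0, "rz": 0, "claw": 1}, {"dx": 0, "dy": 0, "dz": -0.5, "rx": 0, "ry": 0, "rz": 0, "claw": 1}, {"dx": 0, "dy": 0, "dz": -2, "rx": 0, "ry": 0, "rz": 0, "claw": 1}, {"dx": 0, "dy": 0, "dz": -4.5, "rx": 0, "ry": 0, "rz": 0, "claw": 1}]'

```text
time: 14.4
tool_pos: [0.5383, -0.3972, 0.0719]
tool_rot: [-0.002, 0.178, 0.984, -0.001]
contact_force: [-0.1, 0.8, -3.2]
gripper_width: 0.672
```

Emit:
play_rows --commands '[{"dx": 0, "dy": 0, "dz": -2, "rx": 0, "ry": 0, "rz": 0, "claw": 1}, {"dx": 0, "dy": 0, "dz": -5, "rx": 0, "ry": 0, "rz": 0, "claw": 1}, {"dx": 0, "dy": 0, "dz": -8, "rx": 0, "ry": 0, "rz": 0, "claw": 1}, {"dx": 0, "dy": 0, "dz": -10, "rx": 0, "ry": 0, "rz": 0, "claw": 1}, {"dx": 0, "dy": 0, "dz": -11, "rx": 0, "ry": 0, "rz": 0, "claw": 1}]'

```text
time: 14.9
tool_pos: [0.5397, -0.3974, 0.1854]
tool_rot: [-0.001, 0.178, 0.984, -0.002]
contact_force: [1.2, -0.6, -2.9]
gripper_width: 0.67
```

```bash
python3 go.py .526 .053 .18 99;  python3 - <<'E'
from h import *
cv2.imwrite('pics/e5s.png',cv2.resize(grab_frame('side')[120:380,220:480],None,fx=2.3,fy=2.3))
E
```

```text
t 14.9 pos [ 0.5397 -0.3974  0.1854] q [-0.74  0.17  1.52 -0.    1.46 -1.96] F [ 1.2 -0.6 -2.9] w 0.67
d cm [17.08 41.71  0.4 ] r [-0.003 -0.001 -0.515]
```

View pics/e5s.png

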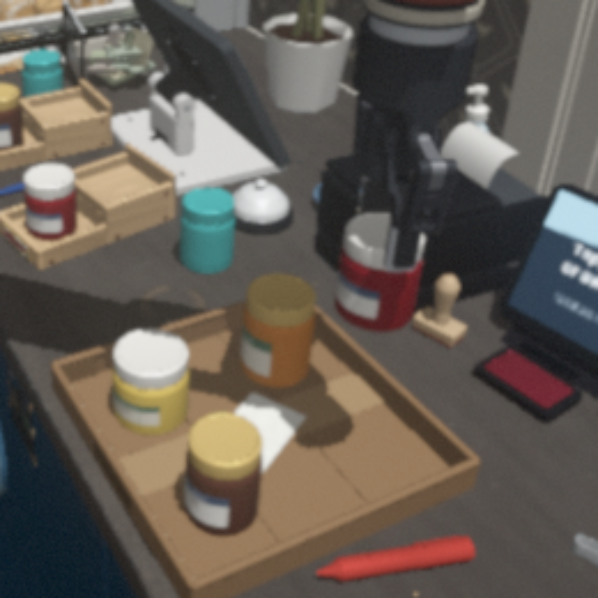

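The fresh berry jar is held upright at (380,270) in the crop and the others are undisturbed. Carrying it at z≈0.185.

Emit:
play_rows --commands '[{"dx": 1.2, "dy": 3, "dz": 0, "rx": 0, "ry": 0, "rz": -0.04, "claw": 1}, {"dx": 3, "dy": 7.2, "dz": 0, "rx": 0, "ry": 0, "rz": -0.1, "claw": 1}, {"dx": 4.7, "dy": 11.5, "dz": 0, "rx": 0, "ry": 0, "rz": -0.15, "claw": 1}, {"dx": 6.5, "dy": 15.8, "dz": 0, "rx": 0, "ry": 0, "rz": -0.21, "claw": 1}, {"dx": 8.2, "dy": 20, "dz": 0, "rx": 0, "ry": 0, "rz": -0.26, "claw": 1}]'

```text
time: 15.45
tool_pos: [0.5319, -0.1793, 0.1834]
tool_rot: [-0.002, 0.048, 0.999, -0.001]
contact_force: [0.8, 0.9, -3.3]
gripper_width: 0.675
```

```bash
python3 go.py .526 .053 .18 99
```

```text
t 15.45 pos [ 0.5319 -0.1793  0.1834] q [-0.46 -0.09  1.78 -0.    1.45 -1.93] F [ 0.8  0.9 -3.3] w 0.675
d cm [ 2.82 23.06  0.29] r [-0.002 -0.004 -0.253]
```

Emit:
play_rows --commands '[{"dx": 0.6, "dy": 4.6, "dz": 0, "rx": 0, "ry": 0, "rz": -0.05, "claw": 1}, {"dx": 1.2, "dy": 9.5, "dz": 0, "rx": 0, "ry": 0, "rz": -0.11, "claw": 1}, {"dx": 1.8, "dy": 14.5, "dz": 0, "rx": 0, "ry": 0, "rz": -0.17, "claw": 1}, {"dx": 2.4, "dy": 19, "dz": 0, "rx": 0, "ry": 0, "rz": -0.22, "claw": 1}, {"dx": 2.8, "dy": 22.2, "dz": 0, "rx": 0, "ry": 0, "rz": -0.25, "claw": 1}]'

```text
time: 15.95
tool_pos: [0.5237, 0.0473, 0.1814]
tool_rot: [-0.003, -0.078, 0.997, -0.0]
contact_force: [0.5, -0.5, -3.9]
gripper_width: 0.672
```

```bash
python3 go.py .526 .053 .0615 99
```

```text
t 15.95 pos [0.5237 0.0473 0.1814] q [-0.05 -0.17  1.86 -0.    1.46 -1.78] F [ 0.5 -0.5 -3.9] w 0.672
d cm [-0.39  0.53 11.99] r [-0.    -0.006  0.   ]
```

Emit:
play_rows --commands '[{"dx": -0.3, "dy": 0.4, "dz": 2, "rx": 0, "ry": -0.005, "rz": 0, "claw": 1}, {"dx": -0.3, "dy": 0.4, "dz": 4.5, "rx": 0, "ry": -0.005, "rz": 0, "claw": 1}, {"dx": -0.3, "dy": 0.4, "dz": 7, "rx": 0, "ry": -0.005, "rz": 0, "claw": 1}, {"dx": -0.3, "dy": 0.4, "dz": 8.5, "rx": 0, "ry": -0.005, "rz": 0, "claw": 1}, {"dx": -0.3, "dy": 0.4, "dz": 8.8, "rx": 0, "ry": -0.005, "rz": 0, "claw": 1}]'

```text
time: 16.45
tool_pos: [0.5229, 0.0518, 0.0899]
tool_rot: [-0.004, -0.079, 0.997, 0.0]
contact_force: [0.4, 0.6, -3.7]
gripper_width: 0.672
```

```bash
python3 go.py .526 .053 .0615 99;  python3 - <<'E'
from h import *
cv2.imwrite('pics/e6s.png',cv2.resize(grab_frame('side')[100:260,190:350],None,fx=3.5,fy=3.5))
cv2.imwrite('pics/e6t.png',cv2.resize(grab_frame('top')[130:280,130:310],None,fx=3.5,fy=3.5))
E
```

```text
t 16.45 pos [0.5229 0.0518 0.0899] q [-0.04 -0.09  1.94 -0.    1.3  -1.77] F [ 0.4  0.6 -3.7] w 0.672
d cm [-0.35  0.07  2.84] r [ 0.001 -0.008  0.   ]
```

View pics/e6s.png

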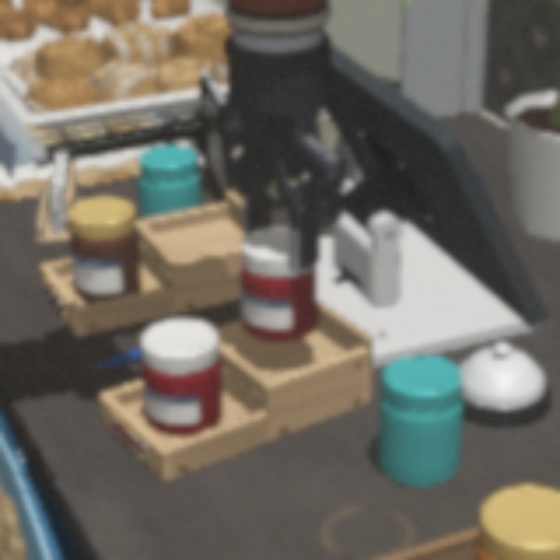

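The jar hangs upright over the berry back pocket at (280,285), clear of the screen. Lowering it slowly.

Emit:
play_rows --commands '[{"dx": -0.35, "dy": 0.05, "dz": 0.5, "rx": 0, "ry": -0.006, "rz": 0, "claw": 1}, {"dx": -0.35, "dy": 0.05, "dz": 1.2, "rx": 0, "ry": -0.008, "rz": 0, "claw": 1}, {"dx": -0.35, "dy": 0.05, "dz": 1.8, "rx": 0, "ry": -0.008, "rz": 0, "claw": 1}, {"dx": -0.35, "dy": 0.05, "dz": 2.2, "rx": 0, "ry": -0.008, "rz": 0, "claw": 1}, {"dx": -0.35, "dy": 0.05, "dz": 2.4, "rx": 0, "ry": -0.008, "rz": 0, "claw": 1}]'

```text
time: 17.05
tool_pos: [0.528, 0.0526, 0.0682]
tool_rot: [0.002, -0.078, 0.997, 0.0]
contact_force: [0.3, -0.3, -2.5]
gripper_width: 0.676
```

```bash
python3 go.py .526 .053 .0615 99
```

```text
t 17.05 pos [0.528  0.0526 0.0682] q [-0.04 -0.06  1.95  0.    1.24 -1.77] F [ 0.3 -0.3 -2.5] w 0.676
d cm [0.2  0.07 0.66] r [ 0.     0.004 -0.   ]
```

Emit:
play_rows --commands '[{"dx": 0.2, "dy": 0.05, "dz": 0.15, "rx": 0, "ry": 0.003, "rz": 0, "claw": 1}, {"dx": 0.2, "dy": 0.05, "dz": 0.3, "rx": 0, "ry": 0.003, "rz": 0, "claw": 1}, {"dx": 0.2, "dy": 0.05, "dz": 0.42, "rx": 0, "ry": 0.003, "rz": 0, "claw": 1}, {"dx": 0.2, "dy": 0.05, "dz": 0.5, "rx": 0, "ry": 0.003, "rz": 0, "claw": 1}, {"dx": 0.2, "dy": 0.05, "dz": 0.55, "rx": 0, "ry": 0.003, "rz": 0, "claw": 1}]'

```text
time: 17.55
tool_pos: [0.526, 0.0528, 0.0627]
tool_rot: [0.001, -0.078, 0.997, 0.0]
contact_force: [-0.0, -0.5, -4.0]
gripper_width: 0.675
```

Emit:
play_rows --commands '[{"dx": 0, "dy": 0, "dz": 0.05, "rx": 0, "ry": 0, "rz": 0, "claw": 1}, {"dx": 0, "dy": 0, "dz": 0.1, "rx": 0, "ry": 0, "rz": 0, "claw": 1}]'

```text
time: 17.75
tool_pos: [0.5262, 0.0528, 0.0618]
tool_rot: [0.001, -0.078, 0.997, 0.0]
contact_force: [0.3, 0.4, -3.5]
gripper_width: 0.674
```

Emit:
play_rows --commands '[{"dx": 0, "dy": 0, "dz": 0.05, "rx": 0, "ry": 0, "rz": 0, "claw": 1}, {"dx": 0, "dy": 0, "dz": 0.1, "rx": 0, "ry": 0, "rz": 0, "claw": 1}]'

```text
time: 17.95
tool_pos: [0.5264, 0.0528, 0.0612]
tool_rot: [0.001, -0.078, 0.997, 0.0]
contact_force: [0.5, 0.5, 0.2]
gripper_width: 0.673
```

Emit:
play_rows --commands '[{"dx": 0, "dy": 0, "dz": 0.05, "rx": 0, "ry": 0, "rz": 0, "claw": 1}, {"dx": 0, "dy": 0, "dz": 0.05, "rx": 0, "ry": 0, "rz": 0, "claw": 0.3}, {"dx": 0, "dy": 0, "dz": 0.0, "rx": 0, "ry": 0, "rz": 0, "claw": 0.2}, {"dx": 0, "dy": 0, "dz": 0, "rx": 0, "ry": 0, "rz": 0, "claw": 0.1}, {"dx": 0, "dy": 0, "dz": 0, "rx": 0, "ry": 0, "rz": 0, "claw": 0}]'

```text
time: 18.45
tool_pos: [0.5269, 0.0528, 0.0617]
tool_rot: [0.002, -0.078, 0.997, 0.0]
contact_force: [0.6, -0.7, 0.5]
gripper_width: 1.0
```

Emit:
play_rows --commands '[{"dx": 0, "dy": 0, "dz": 0, "rx": 0, "ry": 0, "rz": 0, "claw": 0}, {"dx": 0, "dy": 0, "dz": -2, "rx": 0, "ry": 0, "rz": 0, "claw": 0}, {"dx": 0, "dy": 0, "dz": -5, "rx": 0, "ry": 0, "rz": 0, "claw": 0}, {"dx": 0, "dy": 0, "dz": -9, "rx": 0, "ry": 0, "rz": 0, "claw": 0}, {"dx": 0, "dy": 0, "dz": -12, "rx": 0, "ry": 0, "rz": 0, "claw": 0}]'

```text
time: 18.95
tool_pos: [0.5271, 0.0527, 0.1842]
tool_rot: [0.003, -0.078, 0.997, 0.0]
contact_force: [0.8, 0.2, 0.7]
gripper_width: 1.0
```

```bash
python3 go.py .4084 -.3986 .17 80;  python3 - <<'E'
from h import *
cv2.imwrite('pics/e7s.png',cv2.resize(grab_frame('side')[100:260,190:350],None,fx=3.5,fy=3.5))
E
```

```text
t 18.95 pos [0.5271 0.0527 0.1842] q [-0.04 -0.17  1.85  0.    1.45 -1.77] F [0.8 0.2 0.7] w 1.0
d cm [ 18.79 -42.72   1.34] r [0.001 0.006 0.331]
```

View pics/e7s.png

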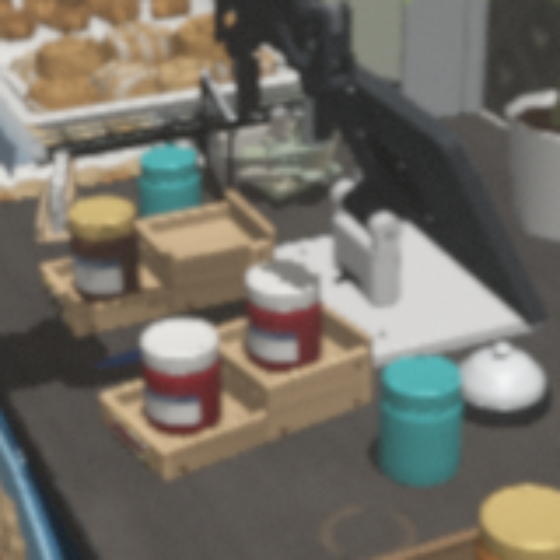

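The berry stand is complete, with white lids at (180,345) and (283,285). Next is the fresh fig jar, keeping the current jaw angle.

Emit:
play_rows --commands '[{"dx": 1.9, "dy": -4.3, "dz": 0, "rx": 0, "ry": 0, "rz": 0, "claw": 0}, {"dx": 3.8, "dy": -8.6, "dz": 0, "rx": 0, "ry": 0, "rz": 0, "claw": 0}, {"dx": 5.7, "dy": -12.9, "dz": 0, "rx": 0, "ry": 0, "rz": 0, "claw": 0}, {"dx": 7.6, "dy": -17.2, "dz": 0, "rx": 0, "ry": 0, "rz": 0, "claw": 0}, {"dx": 9.4, "dy": -21.5, "dz": 0, "rx": 0, "ry": 0, "rz": 0, "claw": 0}]'

```text
time: 19.5
tool_pos: [0.4703, -0.1761, 0.1896]
tool_rot: [0.008, -0.079, 0.997, -0.001]
contact_force: [0.4, -0.8, 0.5]
gripper_width: 0.999
```

```bash
python3 go.py .4084 -.3986 .17 99
```

```text
t 19.5 pos [ 0.4703 -0.1761  0.1896] q [-0.51 -0.25  1.91  0.01  1.47 -2.24] F [ 0.4 -0.8  0.5] w 0.999
d cm [  9.62 -21.     1.87] r [-0.003  0.015  0.   ]
```

Emit:
play_rows --commands '[{"dx": 1.9, "dy": -4.2, "dz": 0.3, "rx": 0, "ry": 0.005, "rz": 0, "claw": 0}, {"dx": 3.8, "dy": -8.4, "dz": 0.6, "rx": 0, "ry": 0.01, "rz": 0, "claw": 0}, {"dx": 5.8, "dy": -12.6, "dz": 1, "rx": 0, "ry": 0.015, "rz": 0, "claw": 0}, {"dx": 7.7, "dy": -16.8, "dz": 1.4, "rx": 0, "ry": 0.015, "rz": 0, "claw": 0}, {"dx": 9.6, "dy": -21, "dz": 1.9, "rx": 0, "ry": 0.015, "rz": 0, "claw": 0}]'

```text
time: 20.0
tool_pos: [0.4079, -0.4005, 0.1697]
tool_rot: [0.001, -0.078, 0.997, -0.002]
contact_force: [0.8, -1.2, -0.3]
gripper_width: 0.999
```

```bash
python3 go.py .4084 -.3986 .028 99
```

```text
t 20.0 pos [ 0.4079 -0.4005  0.1697] q [-0.91 -0.06  1.77 -0.    1.42 -2.63] F [ 0.8 -1.2 -0.3] w 0.999
d cm [-0.06  0.23 14.17] r [-0.003  0.001 -0.   ]
```

Emit:
play_rows --commands '[{"dx": 0, "dy": 0.3, "dz": 2.5, "rx": 0, "ry": 0, "rz": 0, "claw": 0}, {"dx": 0, "dy": 0.5, "dz": 5, "rx": 0, "ry": 0, "rz": 0, "claw": 0}, {"dx": 0, "dy": 0.5, "dz": 6.5, "rx": 0, "ry": 0, "rz": 0, "claw": 0}, {"dx": 0, "dy": 0.5, "dz": 6.8, "rx": 0, "ry": 0, "rz": 0, "claw": 0}, {"dx": 0, "dy": 0.5, "dz": 6.8, "rx": 0, "ry": 0, "rz": 0, "claw": 0}]'

```text
time: 20.5
tool_pos: [0.4074, -0.3955, 0.1016]
tool_rot: [0.0, -0.079, 0.997, -0.002]
contact_force: [0.4, -1.1, 0.7]
gripper_width: 0.998
```

```bash
python3 go.py .4084 -.3986 .028 99;  python3 - <<'E'
from h import *
cv2.imwrite('pics/f3s.png',cv2.resize(grab_frame('side')[210:380,240:420],None,fx=3.5,fy=3.5))
E
```

```text
t 20.5 pos [ 0.4074 -0.3955  0.1016] q [-0.9  -0.    1.84 -0.    1.3  -2.63] F [ 0.4 -1.1  0.7] w 0.998
d cm [-0.04 -0.3   7.36] r [-0.003  0.001  0.   ]
```

View pics/f3s.png

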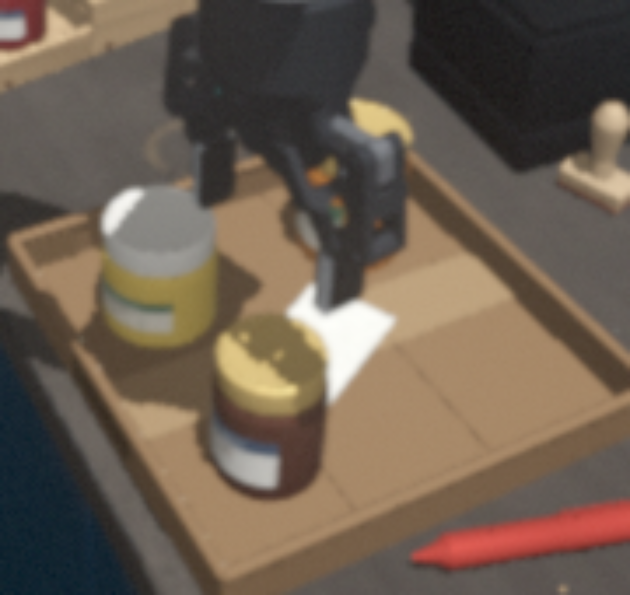

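The fingers at (215,185) and (335,290) bracket the gold lid at (270,350) once parallax is accounted for, and the curd jar is clear by calculation. Descending.

Emit:
play_rows --commands '[{"dx": 0, "dy": -0.3, "dz": 1.5, "rx": 0, "ry": 0, "rz": 0, "claw": 0}, {"dx": 0, "dy": -0.3, "dz": 3.2, "rx": 0, "ry": 0, "rz": 0, "claw": 0}, {"dx": 0, "dy": -0.3, "dz": 5, "rx": 0, "ry": 0, "rz": 0, "claw": 0}, {"dx": 0, "dy": -0.3, "dz": 6.5, "rx": 0, "ry": 0, "rz": 0, "claw": 0}, {"dx": 0, "dy": -0.3, "dz": 7.2, "rx": 0, "ry": 0, "rz": 0, "claw": 0}]'

```text
time: 21.05
tool_pos: [0.4081, -0.3986, 0.0289]
tool_rot: [0.0, -0.079, 0.997, -0.002]
contact_force: [-0.1, 0.5, 0.3]
gripper_width: 0.999
```

```bash
python3 go.py .4084 -.3986 .028 99;  python3 - <<'E'
from h import *
cv2.imwrite('pics/f4s.png',cv2.resize(grab_frame('side')[210:380,240:420],None,fx=3.5,fy=3.5))
E
```

```text
t 21.05 pos [ 0.4081 -0.3986  0.0289] q [-0.9   0.09  1.88 -0.    1.17 -2.63] F [-0.1  0.5  0.3] w 0.999
d cm [-0.03 -0.    0.09] r [-0.003  0.001  0.001]
```

View pics/f4s.png

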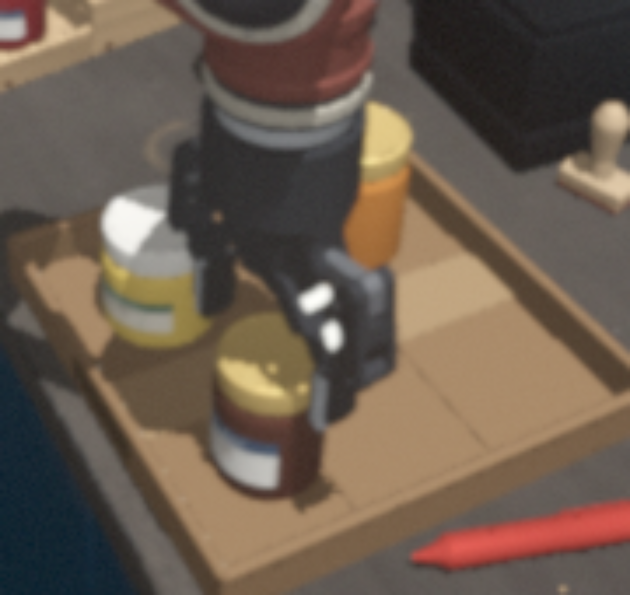

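The fingers straddle the brown jar, with the near finger at (330,400). Closing and lifting.

Emit:
play_rows --commands '[{"dx": 0, "dy": 0, "dz": 0, "rx": 0, "ry": 0, "rz": 0, "claw": 0.1}, {"dx": 0, "dy": 0, "dz": 0, "rx": 0, "ry": 0, "rz": 0, "claw": 0.25}, {"dx": 0, "dy": 0, "dz": 0, "rx": 0, "ry": 0, "rz": 0, "claw": 0.4}, {"dx": 0, "dy": 0, "dz": 0, "rx": 0, "ry": 0, "rz": 0, "claw": 1}, {"dx": 0, "dy": 0, "dz": 0, "rx": 0, "ry": 0, "rz": 0, "claw": 1}]'

```text
time: 21.6
tool_pos: [0.4087, -0.3998, 0.0301]
tool_rot: [0.001, -0.079, 0.997, -0.003]
contact_force: [0.4, -2.6, 4.5]
gripper_width: 0.681
```

Emit:
play_rows --commands '[{"dx": 0, "dy": 0, "dz": 0, "rx": 0, "ry": 0, "rz": 0, "claw": 1}, {"dx": 0, "dy": 0, "dz": 0, "rx": 0, "ry": 0, "rz": 0, "claw": 1}, {"dx": 0, "dy": 0, "dz": -0.5, "rx": 0, "ry": 0, "rz": 0, "claw": 1}, {"dx": 0, "dy": 0, "dz": -2, "rx": 0, "ry": 0, "rz": 0, "claw": 1}, {"dx": 0, "dy": 0, "dz": -4.5, "rx": 0, "ry": 0, "rz": 0, "claw": 1}]'

```text
time: 22.1
tool_pos: [0.4069, -0.3971, 0.073]
tool_rot: [-0.001, -0.079, 0.997, 0.0]
contact_force: [-0.2, 0.3, -2.8]
gripper_width: 0.678
```

Emit:
play_rows --commands '[{"dx": 0, "dy": 0, "dz": -2.5, "rx": 0, "ry": 0, "rz": 0, "claw": 1}, {"dx": 0, "dy": 0, "dz": -6, "rx": 0, "ry": 0, "rz": 0, "claw": 1}, {"dx": 0, "dy": 0, "dz": -9.5, "rx": 0, "ry": 0, "rz": 0, "claw": 1}, {"dx": 0, "dy": 0, "dz": -12, "rx": 0, "ry": 0, "rz": 0, "claw": 1}, {"dx": 0, "dy": 0, "dz": -13, "rx": 0, "ry": 0, "rz": 0, "claw": 1}]'

```text
time: 22.6
tool_pos: [0.4079, -0.398, 0.207]
tool_rot: [0.001, -0.079, 0.997, -0.002]
contact_force: [-0.2, 0.7, -2.6]
gripper_width: 0.68
```

```bash
python3 go.py .541 .266 .20 90
```

```text
t 22.6 pos [ 0.4079 -0.398   0.207 ] q [-0.9  -0.09  1.74 -0.    1.49 -2.63] F [-0.2  0.7 -2.6] w 0.68
d cm [-23.58  63.48   0.5 ] r [-0.004  0.001  0.158]
```

Emit:
play_rows --commands '[{"dx": -1, "dy": 2.8, "dz": 0, "rx": 0, "ry": 0, "rz": 0, "claw": 1}, {"dx": -2.6, "dy": 7, "dz": 0, "rx": 0, "ry": 0, "rz": 0.02, "claw": 1}, {"dx": -4.2, "dy": 11.3, "dz": 0, "rx": 0, "ry": 0, "rz": 0.03, "claw": 1}, {"dx": -5.8, "dy": 15.6, "dz": 0, "rx": 0, "ry": 0, "rz": 0.04, "claw": 1}, {"dx": -7.4, "dy": 20, "dz": 0, "rx": 0, "ry": 0, "rz": 0.05, "claw": 1}]'

```text
time: 23.1
tool_pos: [0.4487, -0.1866, 0.205]
tool_rot: [-0.0, -0.053, 0.999, -0.001]
contact_force: [0.9, 1.1, -2.9]
gripper_width: 0.679
```

```bash
python3 go.py .541 .266 .20 90
```

```text
t 23.1 pos [ 0.4487 -0.1866  0.205 ] q [-0.55 -0.29  1.92 -0.    1.51 -2.22] F [ 0.9  1.1 -2.9] w 0.679
d cm [-14.    44.01   0.41] r [-0.002 -0.     0.107]
```

Emit:
play_rows --commands '[{"dx": -1.4, "dy": 4.4, "dz": 0, "rx": 0, "ry": 0, "rz": 0.01, "claw": 1}, {"dx": -2.8, "dy": 8.8, "dz": 0, "rx": 0, "ry": 0, "rz": 0.02, "claw": 1}, {"dx": -4.2, "dy": 13.2, "dz": 0, "rx": 0, "ry": 0, "rz": 0.03, "claw": 1}, {"dx": -5.6, "dy": 17.6, "dz": 0, "rx": 0, "ry": 0, "rz": 0.04, "claw": 1}, {"dx": -7, "dy": 22, "dz": 0, "rx": 0, "ry": 0, "rz": 0.05, "claw": 1}]'

```text
time: 23.6
tool_pos: [0.4938, 0.0418, 0.2032]
tool_rot: [-0.001, -0.028, 1.0, -0.001]
contact_force: [1.4, 0.0, -2.3]
gripper_width: 0.681
```

```bash
python3 go.py .541 .266 .20 90
```

```text
t 23.6 pos [0.4938 0.0418 0.2032] q [-0.06 -0.26  1.9  -0.    1.51 -1.69] F [ 1.4  0.  -2.3] w 0.681
d cm [-5.98 22.12  0.28] r [-0.002 -0.003  0.056]
```

Emit:
play_rows --commands '[{"dx": -1.3, "dy": 4.8, "dz": 0, "rx": 0, "ry": 0, "rz": 0.01, "claw": 1}, {"dx": -2.6, "dy": 9.6, "dz": 0, "rx": 0, "ry": 0, "rz": 0.02, "claw": 1}, {"dx": -3.9, "dy": 14.4, "dz": 0, "rx": 0, "ry": 0, "rz": 0.04, "claw": 1}, {"dx": -5.2, "dy": 18.8, "dz": 0, "rx": 0, "ry": 0, "rz": 0.05, "claw": 1}, {"dx": -6, "dy": 21.6, "dz": 0, "rx": 0, "ry": 0, "rz": 0.056, "claw": 1}]'

```text
time: 24.1
tool_pos: [0.5404, 0.2638, 0.201]
tool_rot: [-0.003, -0.001, 1.0, -0.001]
contact_force: [0.6, -0.6, -2.7]
gripper_width: 0.683
```

```bash
python3 go.py .541 .266 .062 90
```

```text
t 24.1 pos [0.5404 0.2638 0.201 ] q [ 0.33  0.    1.66  0.    1.48 -1.24] F [ 0.6 -0.6 -2.7] w 0.683
d cm [-0.14  0.25 13.9 ] r [-0.002 -0.006  0.003]
```

Emit:
play_rows --commands '[{"dx": -0.1, "dy": 0.1, "dz": 2.5, "rx": 0, "ry": 0, "rz": 0, "claw": 1}, {"dx": -0.1, "dy": 0.1, "dz": 5.5, "rx": 0, "ry": 0, "rz": 0, "claw": 1}, {"dx": -0.1, "dy": 0.1, "dz": 8.5, "rx": 0, "ry": 0, "rz": 0, "claw": 1}, {"dx": -0.1, "dy": 0.1, "dz": 10.2, "rx": 0, "ry": 0, "rz": 0, "claw": 1}, {"dx": -0.1, "dy": 0.1, "dz": 10.6, "rx": 0, "ry": 0, "rz": 0, "claw": 1}]'

```text
time: 24.6
tool_pos: [0.5381, 0.2637, 0.0911]
tool_rot: [-0.006, -0.001, 1.0, -0.002]
contact_force: [-0.1, 0.5, -3.2]
gripper_width: 0.68
```

```bash
python3 go.py .541 .266 .062 90;  python3 - <<'E'
from h import *
cv2.imwrite('pics/f6s.png',cv2.resize(grab_frame('side')[80:240,170:330],None,fx=3.5,fy=3.5))
E
```

```text
t 24.6 pos [0.5381 0.2637 0.0911] q [ 0.33  0.09  1.76  0.    1.3  -1.24] F [-0.1  0.5 -3.2] w 0.68
d cm [-0.33  0.24  2.9 ] r [-0.004 -0.012  0.003]
```

View pics/f6s.png

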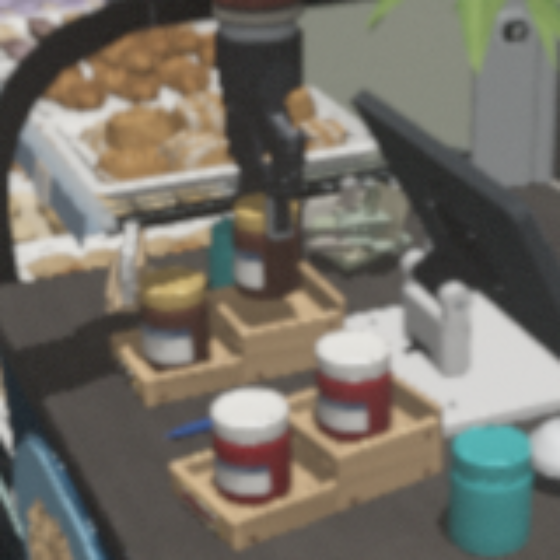

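The fresh fig jar is upright over the fig back pocket at (268,250). Lowering with a small tilt and lateral correction.

Emit:
play_rows --commands '[{"dx": -0.3, "dy": 0.2, "dz": 0.5, "rx": -0.004, "ry": -0.01, "rz": 0, "claw": 1}, {"dx": -0.3, "dy": 0.2, "dz": 1.2, "rx": -0.004, "ry": -0.012, "rz": 0, "claw": 1}, {"dx": -0.3, "dy": 0.2, "dz": 1.8, "rx": -0.004, "ry": -0.012, "rz": 0, "claw": 1}, {"dx": -0.3, "dy": 0.2, "dz": 2.2, "rx": -0.004, "ry": -0.012, "rz": 0, "claw": 1}, {"dx": -0.3, "dy": 0.2, "dz": 2.4, "rx": -0.004, "ry": -0.012, "rz": 0, "claw": 1}]'

```text
time: 25.15
tool_pos: [0.5417, 0.2659, 0.0681]
tool_rot: [0.001, -0.001, 1.0, 0.0]
contact_force: [0.6, -0.7, -3.2]
gripper_width: 0.683
```

```bash
python3 go.py .541 .266 .062 90
```

```text
t 25.15 pos [0.5417 0.2659 0.0681] q [ 0.33  0.12  1.77  0.    1.25 -1.24] F [ 0.6 -0.7 -3.2] w 0.683
d cm [0.07 0.01 0.61] r [0.001 0.002 0.003]
```

Emit:
play_rows --commands '[{"dx": 0, "dy": 0, "dz": 0.15, "rx": 0, "ry": 0, "rz": 0, "claw": 1}, {"dx": 0, "dy": 0, "dz": 0.3, "rx": 0, "ry": 0, "rz": 0, "claw": 1}, {"dx": 0, "dy": 0, "dz": 0.4, "rx": 0, "ry": 0, "rz": 0, "claw": 1}, {"dx": 0, "dy": 0, "dz": 0.48, "rx": 0, "ry": 0, "rz": 0, "claw": 1}, {"dx": 0, "dy": 0, "dz": 0.52, "rx": 0, "ry": 0, "rz": 0, "claw": 1}]'

```text
time: 25.65
tool_pos: [0.5418, 0.2659, 0.0629]
tool_rot: [0.001, -0.001, 1.0, 0.0]
contact_force: [0.7, 0.4, -2.5]
gripper_width: 0.679
```

Emit:
play_rows --commands '[{"dx": 0, "dy": 0, "dz": 0.05, "rx": 0, "ry": 0, "rz": 0, "claw": 1}, {"dx": 0, "dy": 0, "dz": 0.1, "rx": 0, "ry": 0, "rz": 0, "claw": 1}]'

```text
time: 25.85
tool_pos: [0.5418, 0.2659, 0.062]
tool_rot: [0.001, -0.001, 1.0, 0.0]
contact_force: [-0.5, -0.5, -0.6]
gripper_width: 0.68
```

Emit:
play_rows --commands '[{"dx": 0, "dy": 0, "dz": 0.05, "rx": 0, "ry": 0, "rz": 0, "claw": 1}, {"dx": 0, "dy": 0, "dz": 0.07, "rx": 0, "ry": 0, "rz": 0, "claw": 1}]'

```text
time: 26.05
tool_pos: [0.5422, 0.2659, 0.062]
tool_rot: [0.001, -0.001, 1.0, 0.0]
contact_force: [-1.8, -2.1, 1.4]
gripper_width: 0.677
```

In contact. Release and rise.

Emit:
play_rows --commands '[{"dx": 0, "dy": 0, "dz": 0, "rx": 0, "ry": 0, "rz": 0, "claw": 1}, {"dx": 0, "dy": 0, "dz": 0, "rx": 0, "ry": 0, "rz": 0, "claw": 0.3}, {"dx": 0, "dy": 0, "dz": 0.0, "rx": 0, "ry": 0, "rz": 0, "claw": 0.2}, {"dx": 0, "dy": 0, "dz": 0, "rx": 0, "ry": 0, "rz": 0, "claw": 0.1}, {"dx": 0, "dy": 0, "dz": 0, "rx": 0, "ry": 0, "rz": 0, "claw": 0}]'

```text
time: 26.55
tool_pos: [0.5426, 0.2661, 0.0625]
tool_rot: [0.002, -0.001, 1.0, 0.001]
contact_force: [1.3, -0.5, 0.5]
gripper_width: 0.996
```

Emit:
play_rows --commands '[{"dx": 0, "dy": 0, "dz": 0, "rx": 0, "ry": 0, "rz": 0, "claw": 0}, {"dx": 0, "dy": 0, "dz": -2, "rx": 0, "ry": 0, "rz": 0, "claw": 0}, {"dx": 0, "dy": 0, "dz": -5, "rx": 0, "ry": 0, "rz": 0, "claw": 0}, {"dx": 0, "dy": 0, "dz": -9, "rx": 0, "ry": 0, "rz": 0, "claw": 0}, {"dx": 0, "dy": 0, "dz": -13, "rx": 0, "ry": 0, "rz": 0, "claw": 0}]'

```text
time: 27.05
tool_pos: [0.5417, 0.2658, 0.1935]
tool_rot: [0.001, -0.001, 1.0, 0.0]
contact_force: [1.3, -0.3, 0.6]
gripper_width: 1.0
```

Emit:
play_rows --commands '[{"dx": 4, "dy": 3, "dz": 0, "rx": 0, "ry": 0, "rz": 0, "claw": 0}, {"dx": 8, "dy": 6, "dz": 0, "rx": 0, "ry": 0, "rz": 0, "claw": 0}, {"dx": 12, "dy": 10, "dz": 0, "rx": 0, "ry": 0, "rz": 0, "claw": 0}, {"dx": 16, "dy": 13, "dz": 0, "rx": 0, "ry": 0, "rz": 0, "claw": 0}, {"dx": 19, "dy": 16, "dz": 0, "rx": 0, "ry": 0, "rz": 0, "claw": 0}]'

```text
time: 27.55
tool_pos: [0.3496, 0.4262, 0.1936]
tool_rot: [0.002, -0.001, 1.0, 0.001]
contact_force: [0.2, 0.1, 0.9]
gripper_width: 0.999
```

Emit:
play_rows --commands '[{"dx": 4, "dy": 4, "dz": 0, "rx": 0, "ry": 0, "rz": 0, "claw": 0}, {"dx": 8, "dy": 8, "dz": 0, "rx": 0, "ry": 0, "rz": 0, "claw": 0}, {"dx": 12, "dy": 12, "dz": 0, "rx": 0, "ry": 0, "rz": 0, "claw": 0}, {"dx": 14, "dy": 14, "dz": 0, "rx": 0, "ry": 0, "rz": 0, "claw": 0}, {"dx": 14, "dy": 14, "dz": 0, "rx": 0, "ry": 0, "rz": 0, "claw": 0}]'

```text
time: 28.05
tool_pos: [0.2049, 0.569, 0.1935]
tool_rot: [0.001, -0.004, 1.0, 0.002]
contact_force: [0.3, -0.5, 0.7]
gripper_width: 0.999
```

```bash
python3 - <<'E'
from meas import *
T=grab_frame('top'); S=grab_frame('side')
cv2.imwrite('pics/z_t.png',cv2.resize(T[130:280,80:460],None,fx=2.1,fy=2.1)); cv2.imwrite('pics/z_s.png',cv2.resize(S[120:380,150:450],None,fx=2.3,fy=2.3))
for nm,g,k,z in [('fresh_fig',(.5418,.266),'gold',.116),('fresh_berry',(.5264,.0528),'white',.108),('old_fig',(.449,.2656),'gold',.092),('old_berry',(.4363,.0394),'white',.084),('apricot',(.5421,-.2708),'gold',.092),('curd',(.4076,-.2726),'white',.074)]:
    u,v=proj('top',[*g,z])[0].astype(int)
    uv,ax=lid('top',T,(u-17,v-17,u+17,v+17),k); print(nm,np.round(ax,1),plane('top',uv,z)[0].round(4),'exp',g)
print(monitor.state()['tool_pos'].round(3),monitor.state()['time'])
E
```

```text
fresh_fig [21.4 22.5] [0.5428 0.2664 0.116 ] exp (0.5418, 0.266)
fresh_berry [21.  21.6] [0.5262 0.0535 0.108 ] exp (0.5264, 0.0528)
old_fig [21.7 22.4] [0.4493 0.2655 0.092 ] exp (0.449, 0.2656)
old_berry [21.3 21.6] [0.4344 0.0403 0.084 ] exp (0.4363, 0.0394)
apricot [22.9 23.9] [ 0.542  -0.2707  0.092 ] exp (0.5421, -0.2708)
curd [23.8 24.7] [ 0.4076 -0.2731  0.074 ] exp (0.4076, -0.2726)
[0.208 0.566 0.193] 28.15
```

View pics/z_t.png

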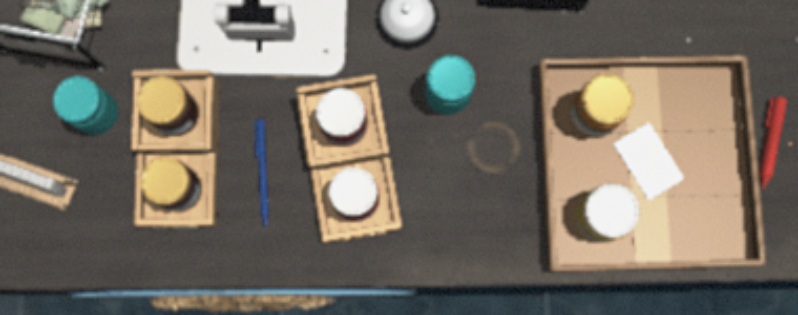

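View pics/z_s.png

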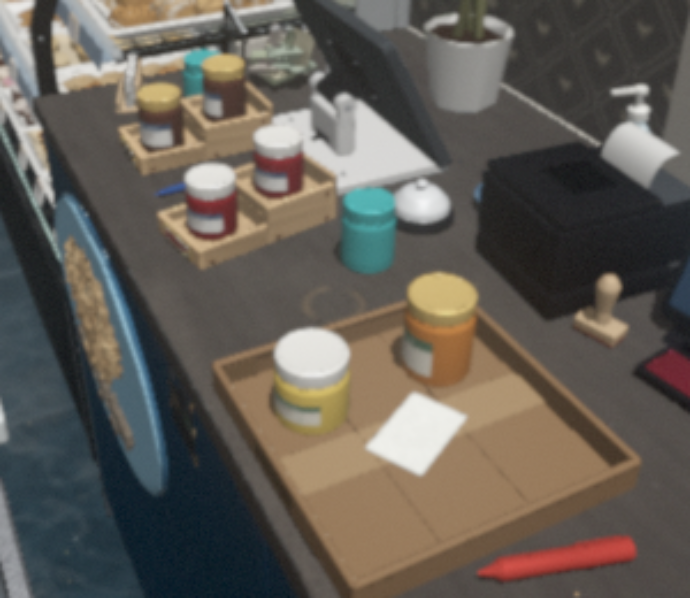

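Both views show all four jars upright in the right pockets: fig lids at (165,100) and (167,182) in the top crop, berry lids at (341,113) and (352,191). Curd and apricot haven't moved, and the arm is clear. Handing in.

```bash
python3 - <<'E'
from plant import ticket
print(ticket.job_done())
E
```

```text
the job is handed in; nothing more can be done
None
```

The job is done and handed in at about 28 s. On each stand the old jar is now on the front step, with the fresh jar of the same preserve behind it on the back step. I moved both old jars first, then the fresh berry jar, then the fresh fig jar. I lowered each jar in small steps until the wrist force showed contact, then released it and lifted straight up.

**Last checks:** pictures from both cameras show all four jars upright in their pockets. Each lid is within about 2 mm of where I released it. The curd and apricot jars are within about 0.5 mm of where they started. The arm stands clear of everything with the gripper open, and the measured forces stayed under about 8 N.

**What disagreed:**
- **Fingertips:** in the side view they appeared about 40 mm higher than the reported tool point, so the jars were gripped nearer the lid than planned. All four grips held.
- **Stand depth:** from front edge to back board the stands measured about 190 mm, against the 200 mm listed. The pocket dimensions add up to 192 mm, and I placed the jars by those.

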